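# Hang the cutlery drainer on the worktop rail

### The job

The slotted steel cutlery drainer has been left lying on its face beside the worktop rail. Stand it up on its base on the worktop and let go of it, then take it afresh and hang it on the rail's top bar, on the side facing you: both hooks over the bar and fully down, its back leaning on the lower bar, its mouth up. Leave the other things on the worktop where they are.

Things in the scene. Friction and masses are not known exactly. Their poses are not given: they have to be found in the camera images.
- drainer: Open-topped slotted sheet-steel bin, 58 mm deep (x) by 62 mm wide (y) by 92 mm high (z), walls 3 mm, about 0.2 kg. Origin: centre of its underside; z points out of the mouth, +x out of the back, which carries two strap hooks. Starts lying on its front (-x): back and hooks up, mouth to the left (about world +y). Grip it over its side walls, 62 mm apart.
- hook_tip (a point): Midway between the two hook lips, drainer frame (44.5, 0, 79) mm. Hooks: straps 13 mm wide at y = -19 and +19 mm, from the top of the back wall (strap underside z = 92, top 95 mm) 14 mm clear behind its outer face (x = 29 to 43 mm), then down as a lip (x = 43 to 46 mm, straight to z = 79 mm), the tip flared out to x = 50, z = 72 mm.
- tin: Bystander: food tin, 75 mm diameter, 58 mm high; origin at the centre of its underside.
- mug: Bystander: mug with a dark band, 91 mm high; origin on its underside.
- spice_jar: Bystander: spice jar, 41 mm diameter, 105 mm high; origin at the centre of its underside.
- tea_box: Bystander: small carton, 43 by 64 by 86 mm high; origin at the centre of its underside.
- teaspoon: Bystander: teaspoon lying flat, 130 mm long; origin under its middle.
- rail: Steel rail stand that does not move: two round posts 12 mm thick at y = -130 and +130 mm with ball ends (140 mm high), flat feet (100 by 24 by 11 mm), and between them two level bars along y, 8 mm thick, at x = 0: the top bar at z = 126 mm and a lower one at z = 46 mm. Origin: on the worktop under the bars' middle; -x faces the robot.
- bar_mid (a point): Middle of the top bar's axis (bar 8 mm thick, top 130 mm above the worktop); it is free for 90 mm to either side along the rail's y. At y = -108 mm a small measuring scoop hangs on an S-hook behind the bars. Hung up, the drainer's base is about 38 mm above the worktop.

How it is judged (in metres and radians):
On the way:
1. the drainer stands upright on its base on the worktop, let go (angle between drainer's own z axis and vertical below 0.1 rad and height (world z) of drainer below 0.006 m and contact force between the fingers and drainer below 0.05 N and linear speed of drainer below 0.02 m/s), for 0.2 s.
At the end, for the whole second after the job is handed in: The drainer hangs still and unheld from the rail's top bar on the robot's side: hook lips behind the bar, its base 31 to 45 mm above the worktop, mouth up within 0.18 rad, its back along the bar within 0.2 rad, and at most 92 mm from the bar's middle (clear of the posts) (angle between drainer's own z axis and vertical below 0.18 rad and z of drainer in the frame of rail between 0.031 and 0.045 m and x of drainer in the frame of rail between -0.05 and -0.025 m and y of drainer in the frame of rail between -0.092 and 0.092 m and x of hook_tip in the frame of rail above 0.003 m and z of hook_tip in the frame of rail below 0.123 m and angle between the x axis of drainer and the x axis of rail, either way round below 0.2 rad and contact force between drainer and rail above 0.5 N and linear speed of drainer below 0.02 m/s and angular speed of drainer below 0.2 rad/s); the robot touches nothing.
It fails at once if another thing on the worktop is pushed more than 30 mm from its place or knocked over (distance of any of tin, tea_box, mug, spice_jar, teaspoon from where it was at the start of the episode above 0.03 m or angle between any of tin, tea_box, mug, spice_jar's own z axis and vertical above 0.5 rad).
It also fails if it takes over 61 s, if anything falls off the work surface, if the arm or the gripper's body presses on something with over 40 N, if the wrist force passes 120 N, or if a joint passes its speed limit or range.

### The arm

A 6-joint arm with a two-finger parallel gripper is mounted at the origin on a cart in front of the work surface, level with it; the furniture and walls round the work are solid. World frame = base frame: x ahead of the robot, y to its left, z up, the work surface at z = 0. Lengths are in mm, angles in rad, forces in N, time in s.
With the tool pointing down it reaches from about 400 to 925 mm from the base axis. Payload 3.4 kg.
Tool frame: the origin (TCP) lies at the very end of the fingers, on their centre line; the grasp point (between the pads) lies 19 mm behind it; z points along the fingers, y is the direction in which the jaws open and shut (so a half turn about z gives the same grasp; the last joint's range is limited). The gripper opens to 85 mm and grips with 20 to 120 N. Pads are 22 mm wide; open, the fingers measure 114 mm over their backs; the gripper's body (76 mm by 85 mm) begins 54 mm behind the grasp point. The pads swing forward as they close: fully open they stand 13 mm farther back than shut.
Start: joints at [-1.419, 0.307, 1.506, -0, 1.328, -0.073], TCP at [128.149, -560.543, 231.305] pointing down, gripper open.
Joint ranges: [-3.12, 3.12], [-1.05, 2.28], [0.14, 2.33], [-1.42, 4.57], [0.1, 2.73], [-2.68, 2.68]. Speed limits (rad/s): [2.57, 2.57, 3.14, 3.14, 3.14, 3.14].

### API

Orientations are given as a unit quaternion [x, y, z, w].
In Python, from plant import arm gives the robot as it stands. The module is installed in compiled form; this text tells all that it offers.
- The arm moves only by the shell command python3 -m creep 'ROWS' [FORCE]. ROWS is JSON, a list of rows, each an object with "delta_pos": the shift along the tool's x, y, z in cm, a list of three; "yaw": the turn about the tool's z in degrees; "hand": the opening, from 0 (shut) to 1 (fully open). In form: [{"delta_pos": [tx, ty, tz], "yaw": yaw, "hand": hand}, ...]. A call has 1 to 5 rows; each row is the pose to reach, as a shift and turn from the pose commanded when the call began, along the tool's axes at that moment; what a row does not reach only later rows make up. A row lasts 1/8 s, in which the tool goes at most 62.5 mm and 10.7 degrees, less where a joint would pass 70% of its speed; a pose out of reach is approached as far as the arm can. A call with a gripper value outside its range is refused whole. The fingers move at their own pace and stop on an object; FORCE is the grip in N (left out, the last holds). Time passes only in rows, so rows that repeat a pose let the fingers close. It gives the time, the measured TCP pose, the force and the opening at its end, in the units of the state.
- arm.observe(): the state, without advancing time (a new reading comes with each control period).
- arm.camera(name): name is "scene" or "side" or "wrist"; returns a dict with "pixels" (420x560x3 uint8, red, green, blue), "intrinsics" (3x3 intrinsics, pixels), "R" (3x3) and "t" (3): a world point X has camera coordinates R X + t. Camera axes: x right, y down, z forward; pixel columns grow to the right and rows downward; lengths in mm; the calibration is good to about 2 mm. The wrist camera is an equidistant fisheye: a pixel r from the principal point sees the ray r / f radians off the axis. A picture is of the moment at which its call begins. There is no depth.
- arm.sign_off(): hands the job in, once; it reports no verdict.
The state is a dict: "clock": time; "q": joint angles; "qd": joint speeds; "joint_efforts": joint torques, N m; "tool_pos": TCP position; "orientation": TCP orientation; "contact_force": force on the tool from outside, world axes, zero at the start; "wrist_torque": the same for the moment, N m; "opening": finger opening in mm.
Only numpy, scipy, OpenCV 4.12 (cv2) and the standard library are available. Lean on these libraries where they do the work, as an engineer would, in place of code of your own. Each camera call takes 0.05 s, during which the arm holds its last target.

## Working session

There is one attempt and no reset: what is moved stays moved. The work goes in short steps, Python scripts to look and compute and a shell command to move; the robot and the scene stay as the last step left them, time stands still between calls to the robot, and variables do not carry over. Pictures are saved under pics/ and viewed, and the job is handed in when it is done.

```bash
mkdir -p pics; python3 - <<'E'
from plant import arm
import cv2
print(arm.observe())
for n in ["scene","side","wrist"]:
    c=arm.camera(n); cv2.imwrite(f"pics/{n}0.png",c["pixels"][:,:,::-1]); print(n,c["intrinsics"],c["R"],c["t"])
E
```

```text
{'clock': 0.0, 'q': array([-1.41953714e+00,  3.07554432e-01,  1.50766959e+00,  5.74827224e-06,
        1.32839882e+00, -7.35063748e-02]), 'qd': array([-0.00146291,  0.00147416, -0.00098467, -0.0004292 , -0.00045596,
        0.00085497]), 'joint_efforts': array([ 3.33929565e-04, -4.57548594e+01, -2.51918131e+01, -8.97332229e-04,
        1.32627072e-02, -4.57023032e-05]), 'tool_pos': array([ 128.02408488, -559.85224057,  230.39310991]), 'orientation': array([ 9.93691265e-01,  1.12145621e-01, -3.66658834e-05, -1.01443331e-03]), 'contact_force': array([ 0.52251127, -0.40341454,  0.42658013]), 'wrist_torque': array([ 0.08696282, -0.07236057, -0.00561309]), 'opening': 85.57815560156139}
scene [[400.52368522   0.         276.30239537]
 [  0.         400.52368522 205.76878591]
 [  0.           0.           1.        ]] [[-0.63080628 -0.77574495  0.01741303]
 [-0.46180274  0.35729727 -0.8118355 ]
 [ 0.62355566 -0.52015232 -0.58362651]] [405.94653568 272.67650638 712.46275815]
side [[480.40201379   0.         276.92128338]
 [  0.         480.40201379 214.61604173]
 [  0.           0.           1.        ]] [[-0.98990368 -0.1400165   0.0220471 ]
 [-0.10716468  0.63750923 -0.76295328]
 [ 0.09277082 -0.75761294 -0.64607756]] [ 502.25249874   44.63302953 1374.39569086]
wrist [[325.1922621    0.         289.86452907]
 [  0.         325.1922621  211.52296407]
 [  0.           0.           1.        ]] [[ 0.22187644 -0.97507088 -0.00276233]
 [-0.92748426 -0.2119207   0.30799768]
 [-0.30090497 -0.06577541 -0.9513831 ]] [-573.16280359  -40.46188658  380.28990882]
```

View pics/scene0.png

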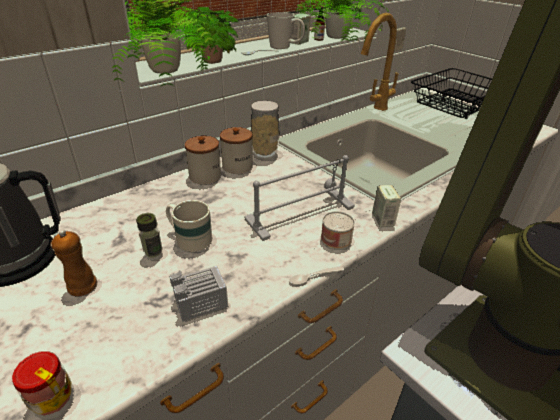

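View pics/side0.png

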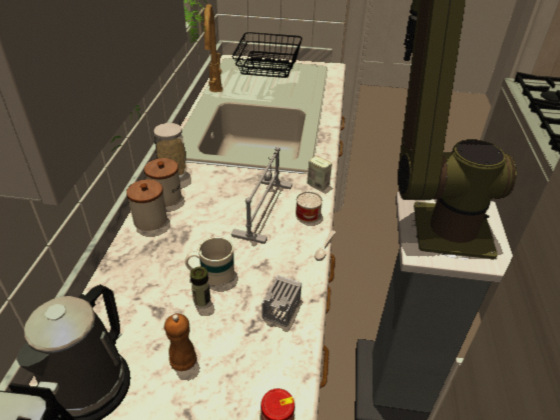

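View pics/wrist0.png

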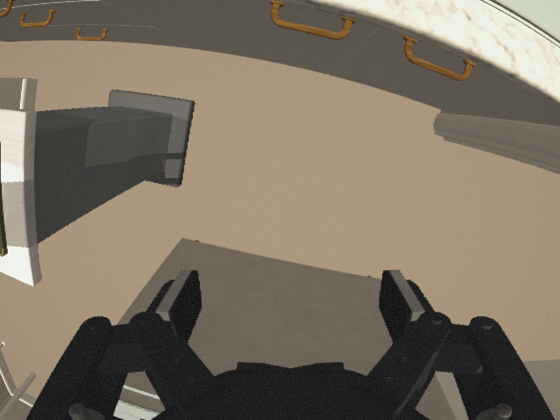

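```bash
cat > h.py <<'E'
import numpy as np, cv2
from plant import arm
def grab(n,save=None):
    c=arm.camera(n)
    if save: cv2.imwrite(f"pics/{save}.png",c["pixels"][:,:,::-1])
    return c
def crop(c,x0,y0,w,h,s,name):
    im=c["pixels"][y0:y0+h,x0:x0+w,::-1]
    cv2.imwrite(f"pics/{name}.png",cv2.resize(im,None,fx=s,fy=s,interpolation=cv2.INTER_CUBIC))
def ray(c,uv):
    K=c["intrinsics"]; d=np.array([(uv[0]-K[0,2])/K[0,0],(uv[1]-K[1,2])/K[1,1],1.])
    if np.allclose(K[0,0],325.19,atol=1):
        r=np.hypot(d[0],d[1]); th=r; d=np.array([d[0]/r*np.sin(th),d[1]/r*np.sin(th),np.cos(th)])
    R=np.array(c["R"]);t=np.array(c["t"])
    d=R.T@d; return -R.T@t, d/np.linalg.norm(d)
def plane(c,uv,z):
    o,d=ray(c,uv); return o+d*(z-o[2])/d[2]
def tri(c1,u1,c2,u2):
    o1,d1=ray(c1,u1);o2,d2=ray(c2,u2)
    s=np.linalg.lstsq(np.c_[d1,-d2],o2-o1,rcond=None)[0]
    a,b=o1+s[0]*d1,o2+s[1]*d2
    return (a+b)/2,np.linalg.norm(a-b)
def proj(c,X):
    p=np.array(c["R"])@X+np.array(c["t"]); K=c["intrinsics"]
    return (K@(p/p[2]))[:2]
E
python3 - <<'E'
from h import *
s=grab("scene");d=grab("side")
crop(s,150,240,100,90,7,"s_dr");crop(s,230,145,160,110,5,"s_rail")
crop(d,240,260,80,80,7,"d_dr");crop(d,225,140,110,110,5,"d_rail")
E
```

```text
(no output)
```

View pics/s_dr.png

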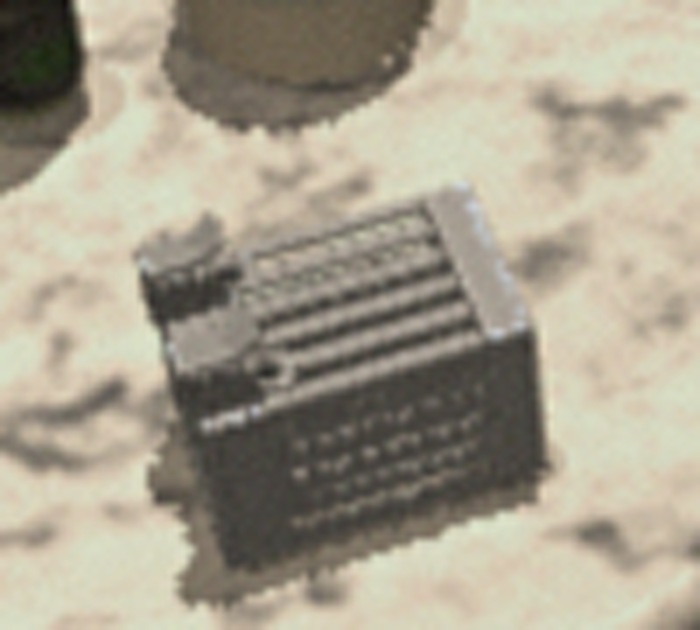

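View pics/s_rail.png

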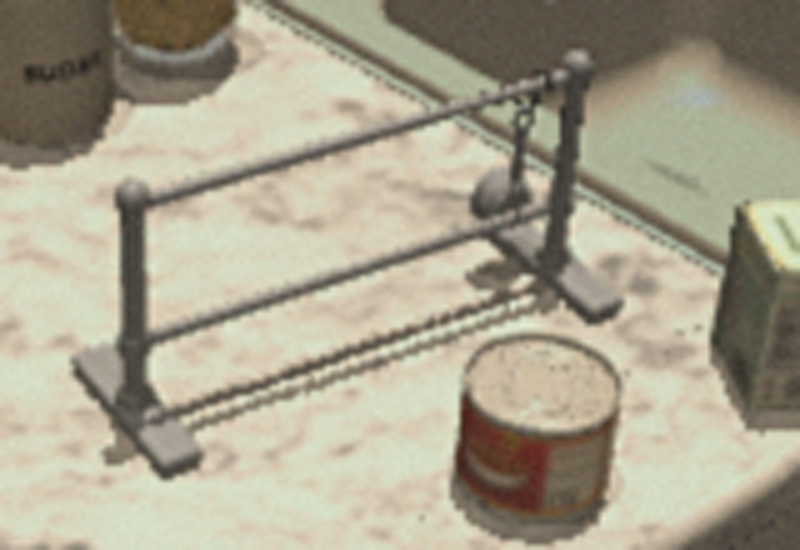

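View pics/d_dr.png

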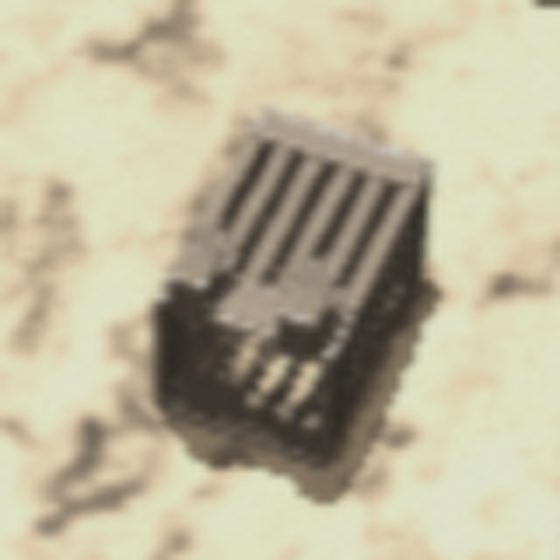

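View pics/d_rail.png

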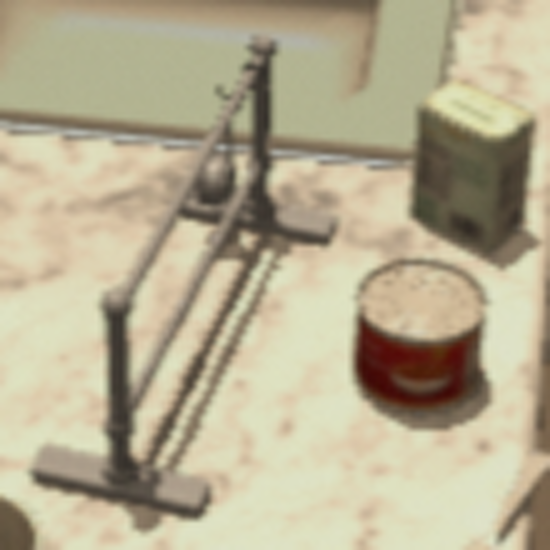

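```bash
python3 - <<'E'
from h import *
np.set_printoptions(precision=1,suppress=True)
s=grab("scene");d=grab("side")
S=lambda x,y:(150+x/7,240+y/7); D=lambda x,y:(240+x/7,260+y/7)
SR=lambda x,y:(230+x/5,145+y/5); DR=lambda x,y:(225+x/5,140+y/5)
print("base far",plane(s,S(462,185),58),plane(d,D(258,112),58),tri(s,S(462,185),d,D(258,112)))
print("base near",plane(s,S(533,328),58),plane(d,D(430,168),58),tri(s,S(533,328),d,D(430,168)))
print("mouth near",plane(s,S(203,425),58), plane(s,S(230,572),0),"base near bottom",plane(s,S(545,487),0))
print("ballL",tri(s,SR(132,192),d,DR(117,298)))
print("ballR",tri(s,SR(577,66),d,DR(263,47)))
print("bar ends plane126 scene",plane(s,SR(150,203),126),plane(s,SR(550,80),126))
print("bar side",plane(d,DR(128,285),126),plane(d,DR(255,65),126))
print("tin top",plane(s,SR(542,385),58), "teabox",plane(d,DR(475,235),0))
for n,u in [("mug",(193,245)),("jar",(152,255)),("spoon",(300,280)),("spoonend",(343,271))]: print(n,plane(s,u,0))
E
```

```text
base far [461.  306.3  58. ] [465.3 307.5  58. ] (array([465.7, 303.6,  53.2]), np.float64(0.7146617708341575))
base near [402.2 320.6  58. ] [404.7 323.3  58. ] (array([405. , 319.2,  54. ]), np.float64(0.9112927272282141))
mouth near [427. 407.  58.] [425.6 407.5   0. ] base near bottom [396.9 323.9   0. ]
ballL (array([567.6, 123.5, 132. ]), np.float64(1.7382432942010053))
ballR (array([ 527. , -132.5,  129.5]), np.float64(0.6895278740455619))
bar ends plane126 scene [561.5 118.2 126. ] [ 529.  -114.9  126. ]
bar side [565.8 103.  126. ] [ 529.7 -118.2  126. ]
tin top [410.3   4.7  58. ] teabox [ 389.9 -141.3   -0. ]
mug [608.3 282.1   0. ]
jar [635.3 372.7   0. ]
spoon [368.1 158.4   0. ]
spoonend [329.5  65.6   0. ]
```

```bash
cat >> h.py <<'E'
from scipy.spatial.transform import Rotation as Ro
def go(*targets):
    """targets: (x,y,z,phi_of_tool_y_deg). prints delta_pos cm, yaw deg from the present pose"""
    o=arm.observe(); p=o["tool_pos"]; R=Ro.from_quat(o["orientation"]).as_matrix()
    phi=np.degrees(np.arctan2(R[1,1],R[0,1]))
    print("t",round(o["clock"],2),"p",p.round(1),"phi",round(phi,1),"open",round(o["opening"],1),"F",o["contact_force"].round(1),"q6",round(o["q"][5],2))
    for t in targets:
        d=R.T@(np.array(t[:3])-p)/10
        y=-((t[3]-phi+180)%360-180)
        print(t,"->",d.round(2),"yaw",round(y,1),"rows",round(max(np.linalg.norm(d)*10/62.5,abs(y)/10.7),1))
E
python3 - <<'E'
from h import *
go((450,-350,231,-60),(600,0,231,-30),(454,392,231,-15))
E
```

```text
t 0.35 p [ 128.2 -560.4  231.1] phi -77.1 open 85.3 F [-0.3  0.1  0.3] q6 -0.07
(450, -350, 231, -60) -> [ 3.606e+01 -1.333e+01  2.000e-02] yaw -17.1 rows 6.2
(600, 0, 231, -30) -> [ 5.849e+01 -4.411e+01  3.000e-02] yaw -47.1 rows 11.7
(454, 392, 231, -15) -> [ 5.300e+01 -8.558e+01  5.000e-02] yaw -62.1 rows 16.1
```

```bash
R='{"delta_pos":[0,0,0],"yaw":0,"hand":1}'; python3 -m creep '[{"delta_pos":[36,-13.3,0],"yaw":-17,"hand":1},{"delta_pos":[36,-13.3,0],"yaw":-17,"hand":1},{"delta_pos":[36,-13.3,0],"yaw":-17,"hand":1},{"delta_pos":[36,-13.3,0],"yaw":-17,"hand":1},{"delta_pos":[36,-13.3,0],"yaw":-17,"hand":1}]' 20; python3 -c "
from h import *
go((600,0,231,-30),(454,392,231,-15))"
```

```text
clock: 0.98
tool_pos: [391.3, -388.5, 231.5]
orientation: [0.966, 0.258, 0.0, 0.0]
contact_force: [0.2, -0.3, 0.3]
opening: 85.4
t 0.97 p [ 391.3 -388.5  231.5] phi -60.1 open 85.4 F [ 0.2 -0.3  0.3] q6 0.19
(600, 0, 231, -30) -> [ 37.44 -23.3    0.04] yaw -30.1 rows 7.1
(454, 392, 231, -15) -> [ 44.3  -64.57   0.  ] yaw -45.1 rows 12.5
```

```bash
python3 -m creep '[{"delta_pos":[37,-23,0],"yaw":-30,"hand":1},{"delta_pos":[37,-23,0],"yaw":-30,"hand":1},{"delta_pos":[37,-23,0],"yaw":-30,"hand":1},{"delta_pos":[37,-23,0],"yaw":-30,"hand":1},{"delta_pos":[37,-23,0],"yaw":-30,"hand":1}]'; python3 -c "
from h import *
go((600,0,231,-30),(454,392,231,-15))"
```

```text
clock: 1.6
tool_pos: [538.6, -112.5, 231.6]
orientation: [0.867, 0.499, 0.0, 0.0]
contact_force: [-0.0, 0.2, -0.8]
opening: 85.5
t 1.6 p [ 538.6 -112.5  231.6] phi -30.1 open 85.5 F [-0.   0.2 -0.8] q6 0.24
(600, 0, 231, -30) -> [12.82 -0.33  0.06] yaw -0.1 rows 2.1
(454, 392, 231, -15) -> [ 3.940e+01 -3.263e+01  3.000e-02] yaw -15.1 rows 8.2
```

```bash
python3 -m creep '[{"delta_pos":[39.4,-32.6,0],"yaw":-15,"hand":1},{"delta_pos":[39.4,-32.6,0],"yaw":-15,"hand":1},{"delta_pos":[39.4,-32.6,0],"yaw":-15,"hand":1},{"delta_pos":[39.4,-32.6,0],"yaw":-15,"hand":1},{"delta_pos":[39.4,-32.6,0],"yaw":-15,"hand":1}]'; python3 -c "
from h import *
go((454,392,131,-15))"
```

```text
clock: 2.22
tool_pos: [485.8, 195.8, 231.6]
orientation: [0.794, 0.608, 0.0, 0.0]
contact_force: [1.2, -0.1, -0.6]
opening: 85.4
t 2.23 p [485.8 195.8 231.6] phi -15.1 open 85.4 F [ 1.2 -0.1 -0.6] q6 0.57
(454, 392, 131, -15) -> [18.11 -8.19 10.06] yaw -0.1 rows 3.6
```

```bash
python3 -m creep '[{"delta_pos":[18.1,-8.2,4],"yaw":0,"hand":1},{"delta_pos":[18.1,-8.2,4],"yaw":0,"hand":1},{"delta_pos":[18.1,-8.2,6],"yaw":0,"hand":1},{"delta_pos":[18.1,-8.2,6],"yaw":0,"hand":1},{"delta_pos":[18.1,-8.2,6],"yaw":0,"hand":1}]'; python3 -c "
from h import *
go((454,392,131,-15))
w=grab('wrist','w1');s=grab('scene');d=grab('side')
crop(s,120,200,160,140,5,'s1');crop(d,220,220,130,120,5,'d1')"
```

```text
clock: 2.85
tool_pos: [453.5, 390.4, 170.3]
orientation: [0.793, 0.609, -0.001, 0.0]
contact_force: [0.5, -0.4, -0.2]
opening: 85.4
t 2.85 p [453.5 390.4 170.3] phi -15.0 open 85.4 F [ 0.5 -0.4 -0.2] q6 0.9
(454, 392, 131, -15) -> [0.17 0.01 3.93] yaw 0.0 rows 0.6
```

View pics/w1.png

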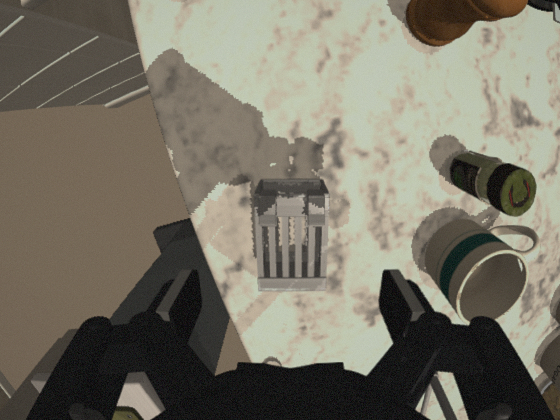

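```bash
python3 -c "
from h import *
w=grab('wrist')
crop(w,220,160,140,150,5,'w1c')
for u in [(258,290),(327,290),(256,217),(328,217)]: print(u,plane(w,u,58).round(1))
"
```

```text
(258, 290) [404.6 319.6  58. ]
(327, 290) [465.9 302.7  58. ]
(256, 217) [424.3 387.9  58. ]
(328, 217) [482.4 372.1  58. ]
```

View pics/w1c.png

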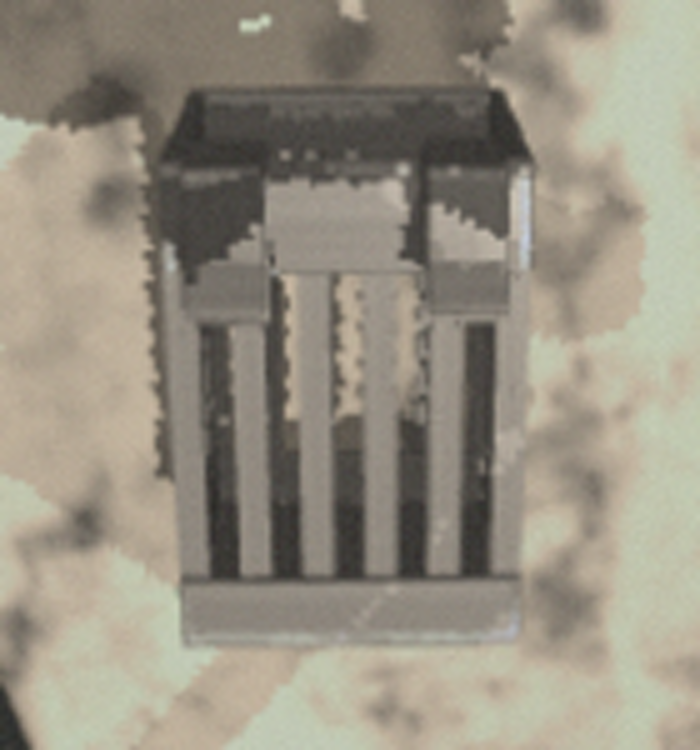

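```bash
python3 -c "
from h import *
w=grab('wrist')
P=[plane(w,u,58)[:2] for u in [(256.4,288),(323.6,288),(252.6,192.5),(326.4,192.5)]]
print(np.round(P,1)); b=(P[0]+P[1])/2;m=(P[2]+P[3])/2;z=(m-b);L=np.linalg.norm(z);z/=L
e=P[1]-P[0]
print(b,m,L,np.degrees(np.arctan2(z[1],z[0])),np.linalg.norm(e),np.degrees(np.arctan2(e[1],e[0])))
g=b+80*z;print(g); go((*g,18,-15.))
"
```

```text
[[403.9 321.9]
 [463.5 305.6]
 [428.  408.8]
 [486.2 392.9]]
[433.71870161 313.78948389] [457.07176855 400.87099852] 90.15850445756598 74.987940729123 61.731873104471994 -15.300385102380142
[454.44048894 391.05919031]
t 3.1 p [455.2 388.6 172.3] phi -15.2 open 85.3 F [ 0.3 -0.  -0.1] q6 0.9
(np.float64(454.44048894125564), np.float64(391.0591903082616), 18, -15.0) -> [ 0.21 -0.15 15.43] yaw -0.2 rows 2.5
```

```bash
python3 -m creep '[{"delta_pos":[0.1,0,6],"yaw":0,"hand":1},{"delta_pos":[0.1,0,12],"yaw":0,"hand":1},{"delta_pos":[0.1,0,15.5],"yaw":0,"hand":1},{"delta_pos":[0.1,0,15.5],"yaw":0,"hand":1},{"delta_pos":[0.1,0,15.5],"yaw":0,"hand":1}]'; python3 -m creep '[{"delta_pos":[0,0,0],"yaw":0,"hand":0.5},{"delta_pos":[0,0,0],"yaw":0,"hand":0.5},{"delta_pos":[0,0,0],"yaw":0,"hand":0.5},{"delta_pos":[0,0,0],"yaw":0,"hand":0.5},{"delta_pos":[0,0,0],"yaw":0,"hand":0.5}]' 20; python3 -c "
from h import *
go()
w=grab('wrist','w2');s=grab('scene');d=grab('side')
crop(s,120,200,160,140,5,'s2');crop(d,220,220,130,120,5,'d2')"
```

```text
clock: 3.72
tool_pos: [456.1, 391.2, 18.0]
orientation: [0.794, 0.608, 0.001, 0.0]
contact_force: [0.8, 0.8, 0.2]
opening: 85.6
clock: 4.35
tool_pos: [455.9, 391.9, 18.6]
orientation: [0.794, 0.608, 0.002, 0.0]
contact_force: [0.8, -0.3, 6.8]
opening: 62.0
t 4.35 p [455.9 391.9  18.6] phi -15.1 open 62.0 F [ 0.8 -0.3  6.8] q6 0.9
```

View pics/s2.png

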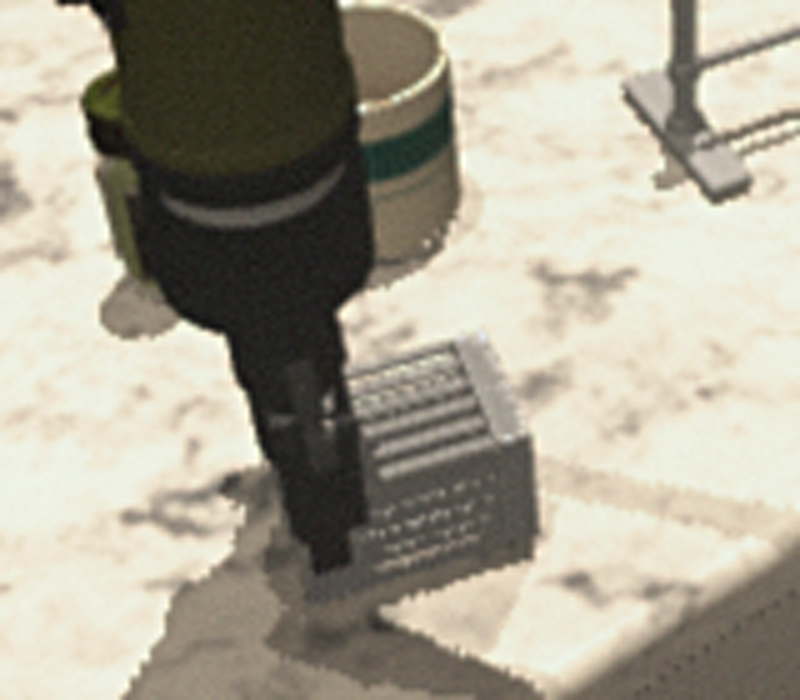

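View pics/w2.png

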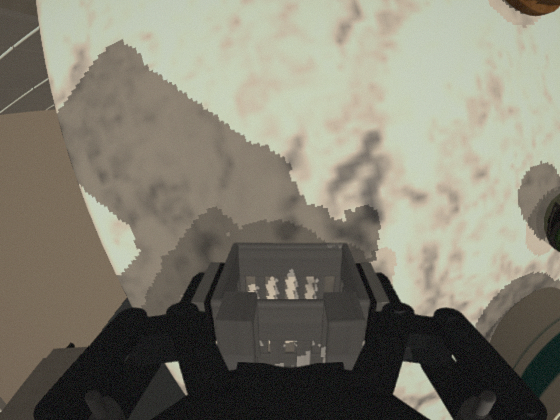

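```bash
python3 -m creep '[{"delta_pos":[0,0,-3],"yaw":0,"hand":0.5},{"delta_pos":[0,0,-6],"yaw":0,"hand":0.5},{"delta_pos":[0,0,-9],"yaw":0,"hand":0.5},{"delta_pos":[0,0,-9],"yaw":0,"hand":0.5},{"delta_pos":[0,0,-9],"yaw":0,"hand":0.5}]' 20; python3 -c "
from h import *
go()
w=grab('wrist','w3');s=grab('scene');d=grab('side')
crop(s,120,200,160,140,5,'s3');crop(d,220,220,130,120,5,'d3')"
```

```text
clock: 5.12
tool_pos: [453.8, 390.5, 105.6]
orientation: [0.794, 0.608, -0.001, -0.0]
contact_force: [-0.9, -0.7, -2.4]
opening: 61.5
t 5.12 p [453.8 390.5 105.6] phi -15.1 open 61.5 F [-0.9 -0.7 -2.4] q6 0.9
```

View pics/s3.png

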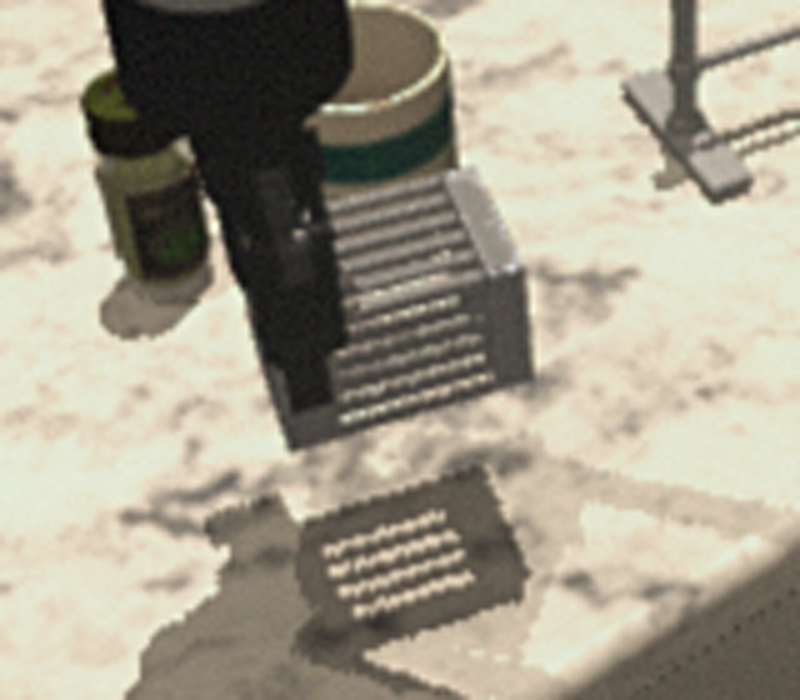

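View pics/w3.png

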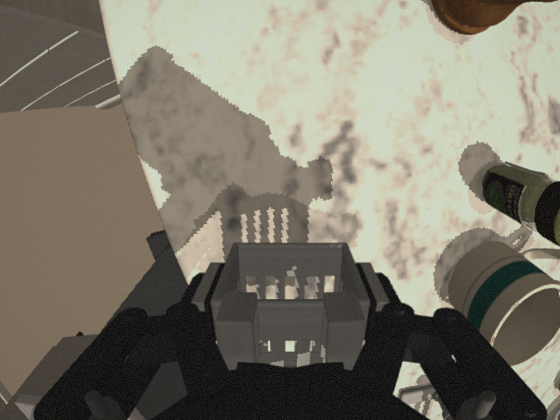

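```bash
python3 -m creep '[{"delta_pos":[0,0,3.7],"yaw":0,"hand":0.70},{"delta_pos":[0,0,3.7],"yaw":0,"hand":0.70},{"delta_pos":[0,0,3.7],"yaw":0,"hand":0.71},{"delta_pos":[0,0,3.7],"yaw":0,"hand":0.71}]' 20; python3 -m creep '[{"delta_pos":[0,0,0],"yaw":0,"hand":0.72},{"delta_pos":[0,0,0],"yaw":0,"hand":0.72}]'; python3 -c "
from h import *
go()
w=grab('wrist','w4');s=grab('scene');d=grab('side')
crop(s,120,200,160,140,5,'s4');crop(d,220,220,130,120,5,'d4')"
```

```text
clock: 5.78
tool_pos: [455.3, 391.5, 70.3]
orientation: [0.794, 0.608, 0.001, 0.0]
contact_force: [0.1, -0.1, -3.5]
opening: 61.8
clock: 6.02
tool_pos: [454.8, 391.2, 70.0]
orientation: [0.794, 0.608, 0.001, -0.0]
contact_force: [-0.2, -0.4, -2.7]
opening: 61.9
t 6.03 p [454.8 391.2  70. ] phi -15.1 open 61.9 F [-0.2 -0.4 -2.7] q6 0.9
```

View pics/s4.png

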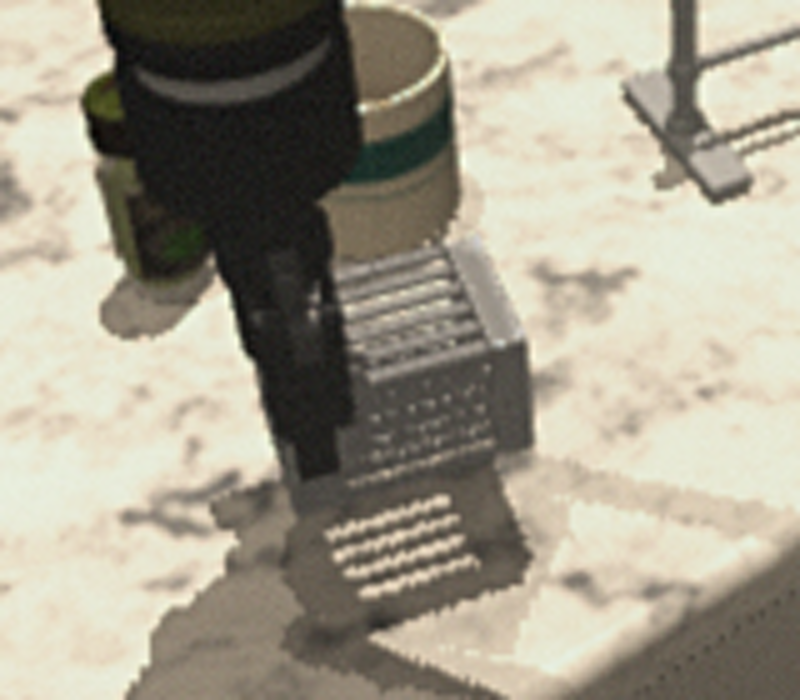

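```bash
python3 -m creep '[{"delta_pos":[0,0,0],"yaw":0,"hand":0.724},{"delta_pos":[0,0,0],"yaw":0,"hand":0.724}]'; python3 -c "
from h import *
go()
s=grab('scene')
crop(s,120,200,160,140,3,'s5')"; python3 -m creep '[{"delta_pos":[0,0,0],"yaw":0,"hand":0.728},{"delta_pos":[0,0,0],"yaw":0,"hand":0.728}]';python3 -c "
from h import *
go()
s=grab('scene')
crop(s,120,200,160,140,3,'s6')
a=cv2.imread('pics/s5.png');b=cv2.imread('pics/s6.png');cv2.imwrite('pics/s56.png',cv2.resize(np.hstack([a,b]),(800,350)))"
```

```text
clock: 6.42
tool_pos: [454.5, 391.0, 69.3]
orientation: [0.794, 0.608, -0.0, 0.0]
contact_force: [0.2, 0.8, -2.8]
opening: 62.3
t 6.42 p [454.5 391.   69.3] phi -15.1 open 62.3 F [ 0.2  0.8 -2.8] q6 0.9
clock: 6.72
tool_pos: [454.8, 391.2, 69.7]
orientation: [0.794, 0.608, 0.0, 0.0]
contact_force: [0.6, 0.3, -0.3]
opening: 61.9
t 6.72 p [454.8 391.2  69.7] phi -15.1 open 61.9 F [ 0.6  0.3 -0.3] q6 0.9
```

View pics/s56.png

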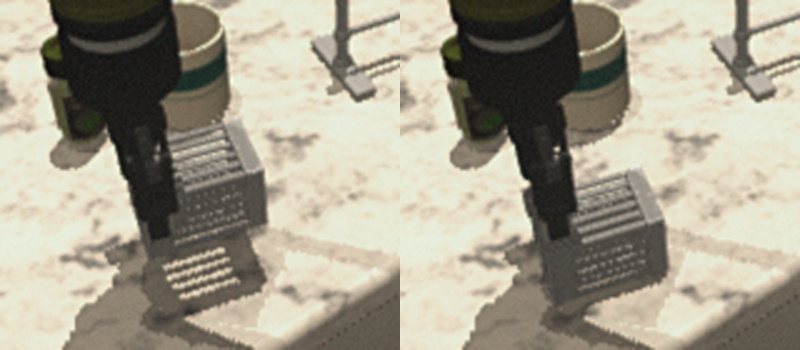

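```bash
python3 -c "
from h import *
w=grab('wrist','w7');s=grab('scene');d=grab('side')
crop(s,140,240,110,90,7,'s7');crop(d,220,240,110,100,7,'d7')"
```

```text
(no output)
```

View pics/s7.png

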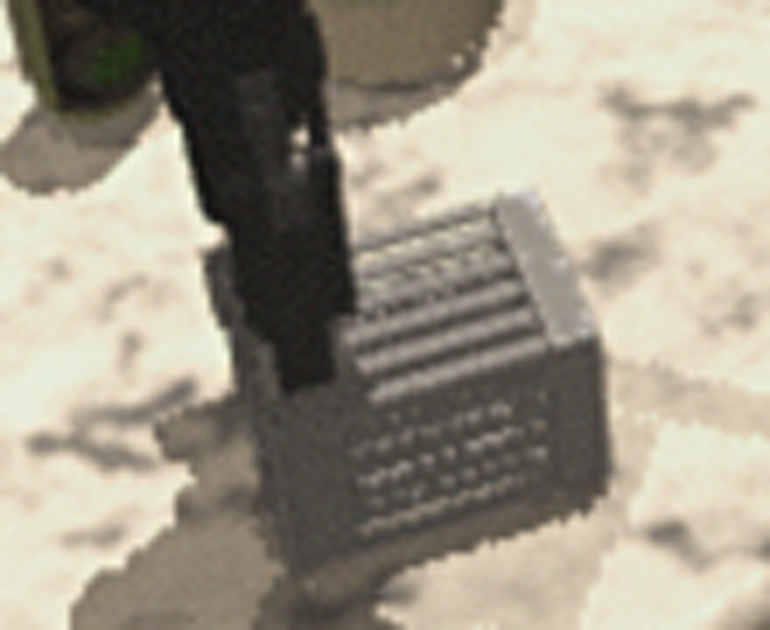

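View pics/d7.png

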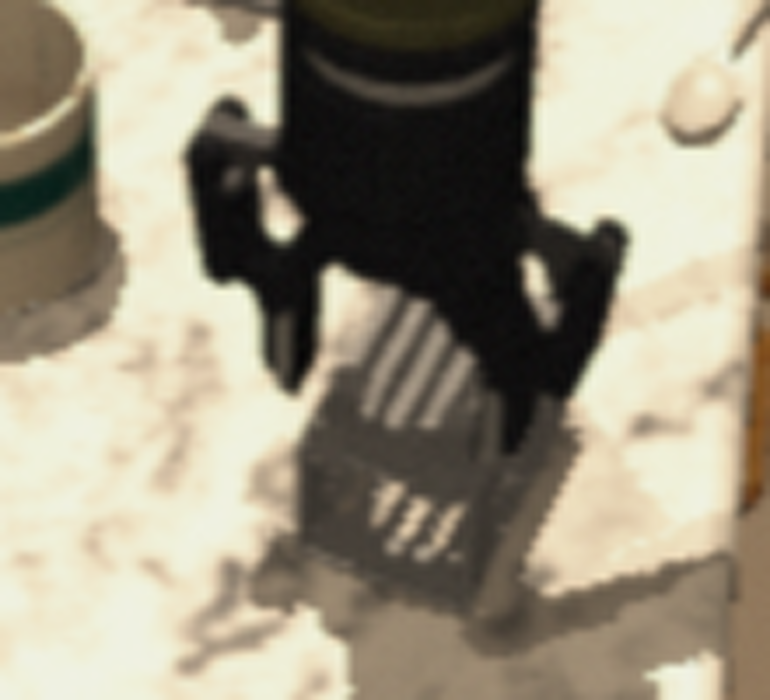

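View pics/w7.png

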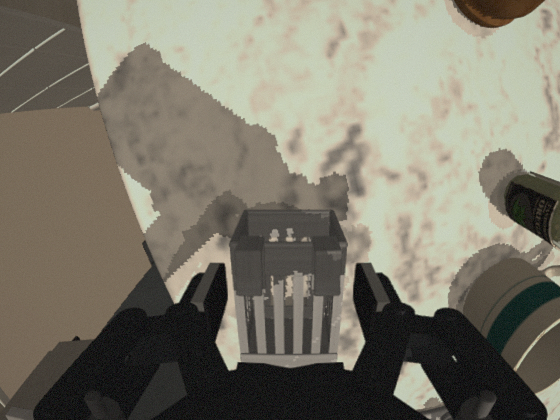

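```bash
python3 -m creep '[{"delta_pos":[0,0,-1],"yaw":0,"hand":1},{"delta_pos":[0,0,-4],"yaw":0,"hand":1},{"delta_pos":[0,0,-8],"yaw":0,"hand":1},{"delta_pos":[0,0,-8],"yaw":0,"hand":1}]'; python3 -c "
from h import *
go()
w=grab('wrist','w8');crop(w,210,160,160,150,5,'w8c');s=grab('scene');crop(s,140,240,110,90,7,'s8')"
```

```text
clock: 7.42
tool_pos: [456.9, 392.8, 153.7]
orientation: [0.794, 0.608, 0.004, 0.0]
contact_force: [-0.8, 0.1, -0.0]
opening: 85.3
t 7.42 p [456.9 392.8 153.7] phi -15.1 open 85.3 F [-0.8  0.1 -0. ] q6 0.9
```

View pics/w8c.png

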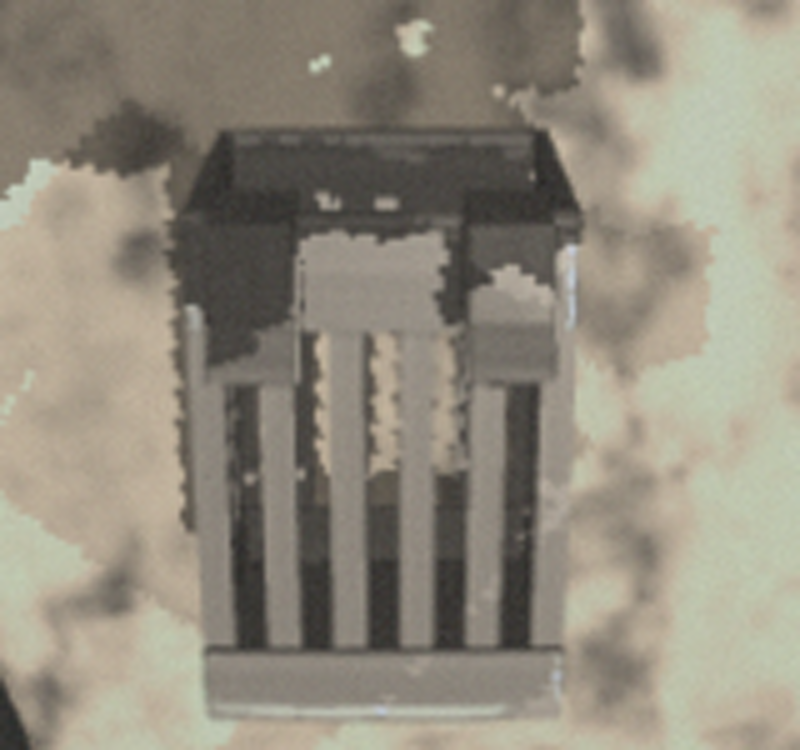

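View pics/s8.png

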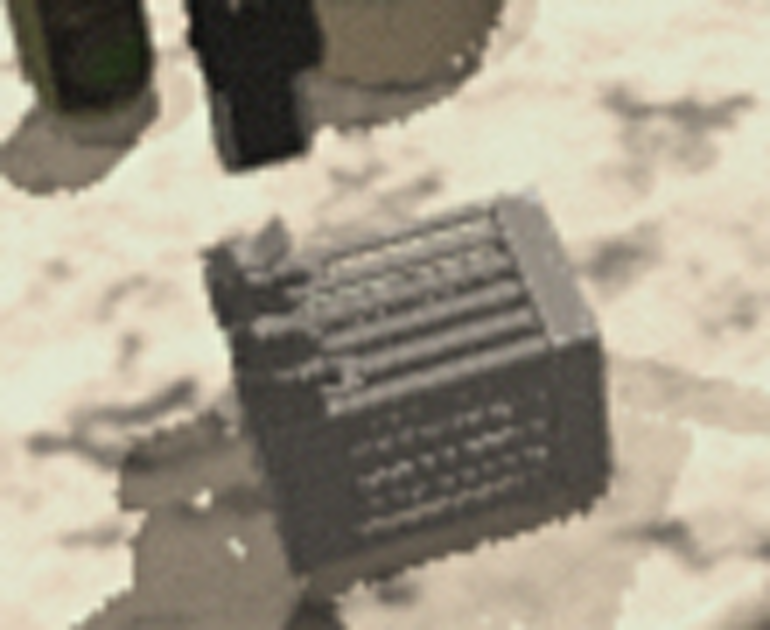

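```bash
python3 -c "
from h import *
w=grab('wrist')
P=[plane(w,u,58)[:2] for u in [(251.4,303),(322,303),(246.5,203),(326,203)]]
print(np.round(P,1)); b=(P[0]+P[1])/2;m=(P[2]+P[3])/2;z=(m-b);L=np.linalg.norm(z);z/=L
e=P[1]-P[0]
print(b,m,L,np.degrees(np.arctan2(z[1],z[0])),np.linalg.norm(e),np.degrees(np.arctan2(e[1],e[0])))
g=b+95*z;print(g); go((*g,38,-15.))
"
```

```text
[[400.8 323.2]
 [459.5 307.4]
 [424.6 409.6]
 [482.5 393.9]]
[430.12243835 315.34251371] [453.56416347 401.76200757] 89.54241114779633 74.82342237038732 60.82944603807181 -15.06188324446931
[454.99293109 407.02925534]
t 7.58 p [454.1 390.6 149.1] phi -15.1 open 85.5 F [ 0.1 -1.1 -0.6] q6 0.9
(np.float64(454.9929310893719), np.float64(407.02925534443654), 38, -15.0) -> [ 1.62 -0.33 11.11] yaw -0.1 rows 1.8
```

```bash
python3 -m creep '[{"delta_pos":[1.6,-0.2,5],"yaw":0,"hand":1},{"delta_pos":[1.6,-0.2,11],"yaw":0,"hand":1},{"delta_pos":[1.6,-0.2,11],"yaw":0,"hand":1}]'; python3 -m creep '[{"delta_pos":[0,0,0],"yaw":0,"hand":0.6},{"delta_pos":[0,0,0],"yaw":0,"hand":0.6},{"delta_pos":[0,0,0],"yaw":0,"hand":0.6},{"delta_pos":[0,0,0],"yaw":0,"hand":0.6}]' 20; python3 -c "
from h import *
go()
w=grab('wrist','w9');d=grab('side');s=grab('scene');crop(s,140,240,110,90,7,'s9');crop(d,220,240,110,100,7,'d9')"
```

```text
clock: 7.95
tool_pos: [451.9, 403.3, 33.5]
orientation: [0.794, 0.608, -0.007, 0.0]
contact_force: [-1.0, -0.0, 0.2]
opening: 85.3
clock: 8.45
tool_pos: [458.2, 408.0, 41.3]
orientation: [0.794, 0.608, 0.002, -0.0]
contact_force: [0.9, 0.5, 4.4]
opening: 60.7
t 8.45 p [458.2 408.   41.3] phi -15.1 open 60.7 F [0.9 0.5 4.4] q6 0.92
```

View pics/s9.png

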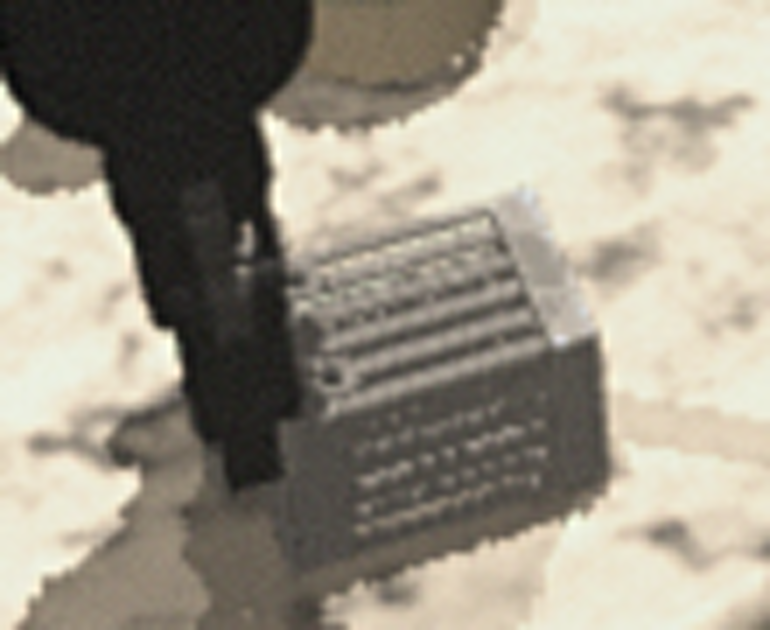

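View pics/d9.png

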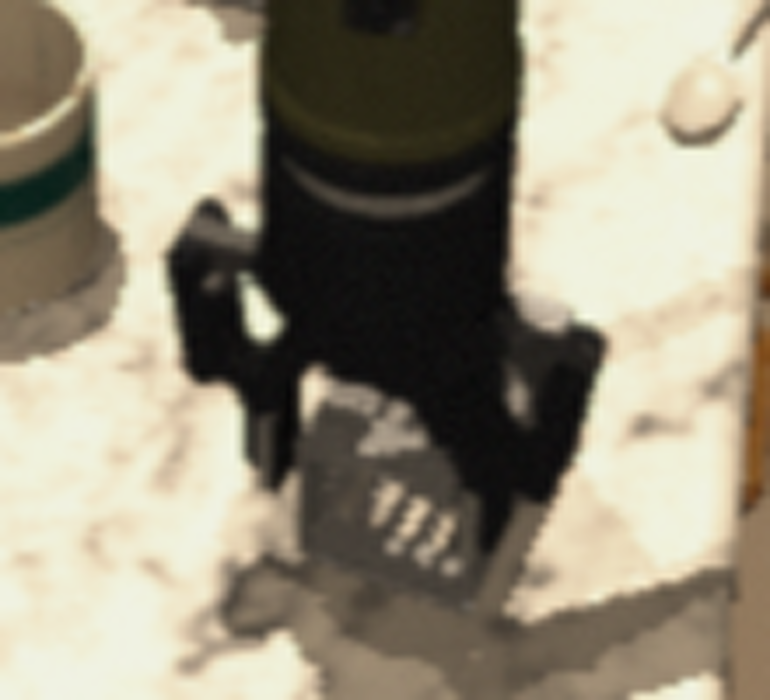

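```bash
python3 -m creep '[{"delta_pos":[0,0,-2],"yaw":0,"hand":0.6},{"delta_pos":[0,0,-4],"yaw":0,"hand":0.6},{"delta_pos":[0,0,-4],"yaw":0,"hand":0.6}]' 20; python3 -c "
from h import *
go()
w=grab('wrist','w10');d=grab('side');s=grab('scene');crop(s,140,240,110,90,7,'s10')"
```

```text
clock: 8.98
tool_pos: [457.3, 407.4, 80.6]
orientation: [0.794, 0.608, 0.001, -0.0]
contact_force: [0.3, 0.9, -3.3]
opening: 61.0
t 8.97 p [457.3 407.4  80.6] phi -15.1 open 61.0 F [ 0.3  0.9 -3.3] q6 0.92
```

View pics/s10.png

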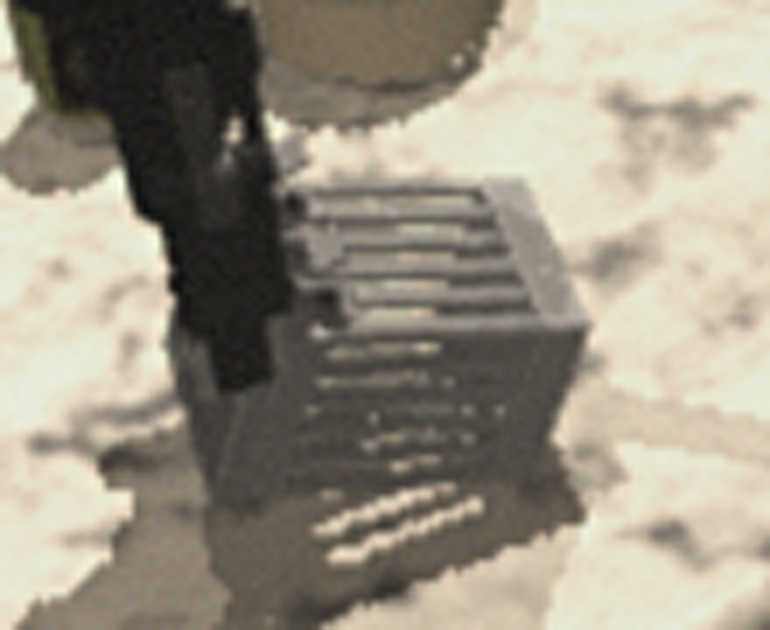

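```bash
python3 -m creep '[{"delta_pos":[0,0,-6],"yaw":0,"hand":0.6},{"delta_pos":[0,0,-6],"yaw":0,"hand":0.6},{"delta_pos":[0,0,0],"yaw":0,"hand":0.6},{"delta_pos":[0,0,-6],"yaw":0,"hand":0.6},{"delta_pos":[0,0,-6],"yaw":0,"hand":0.6}]' 20; python3 -c "
from h import *
go()
w=grab('wrist','w11');d=grab('side');s=grab('scene');crop(s,130,190,130,110,6,'s11');crop(d,220,220,130,110,6,'d11')"
```

```text
clock: 9.75
tool_pos: [458.5, 408.3, 139.5]
orientation: [0.794, 0.608, 0.001, -0.0]
contact_force: [0.5, 0.5, -1.2]
opening: 60.9
t 9.75 p [458.5 408.3 139.5] phi -15.1 open 60.9 F [ 0.5  0.5 -1.2] q6 0.92
```

View pics/s11.png

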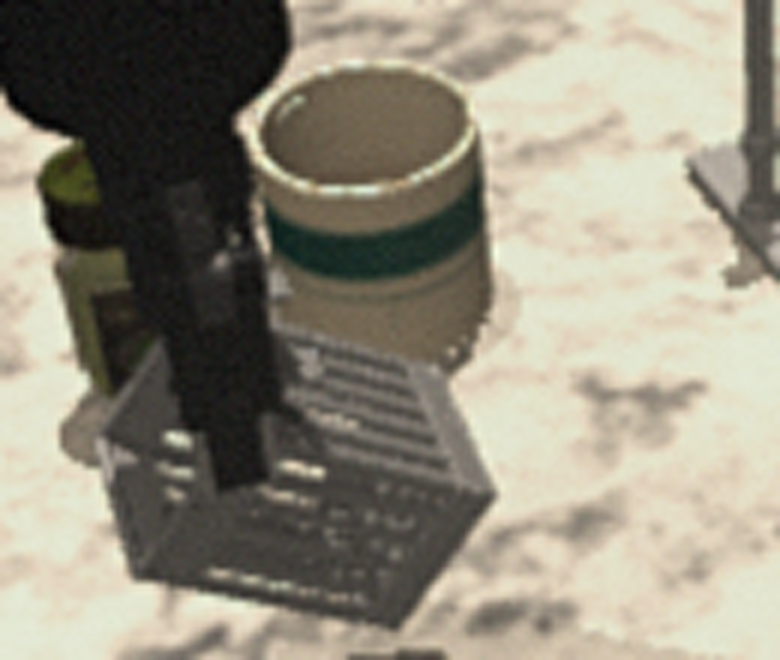

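View pics/d11.png

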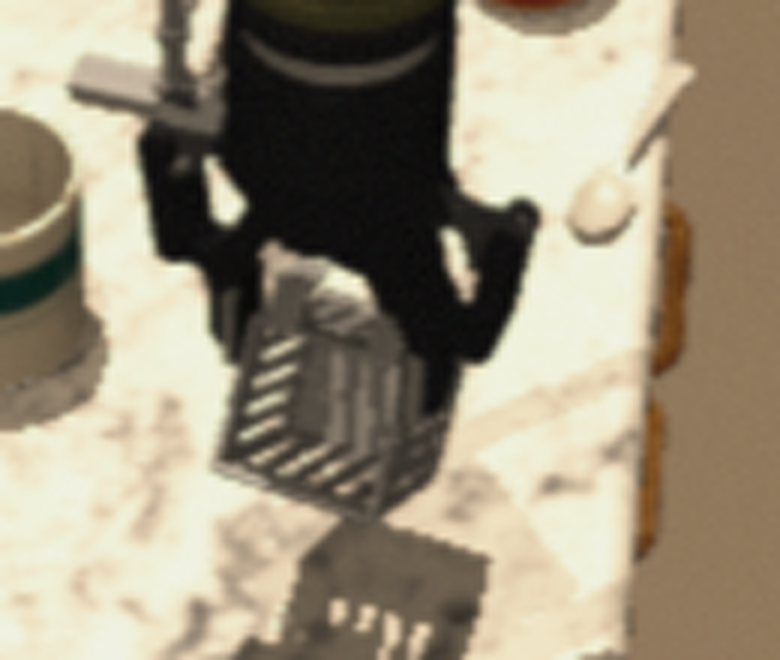

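```bash
python3 -m creep '[{"delta_pos":[0,0,-6],"yaw":0,"hand":0.6},{"delta_pos":[0,0,-6],"yaw":0,"hand":0.6},{"delta_pos":[0,0,0],"yaw":0,"hand":0.6},{"delta_pos":[0,0,-6],"yaw":0,"hand":0.6},{"delta_pos":[0,0,-6],"yaw":0,"hand":0.6}]' 20; python3 -c "
from h import *
go()
w=grab('wrist','w12');d=grab('side');s=grab('scene');crop(s,130,150,130,110,6,'s12');crop(d,220,200,130,110,6,'d12')"
```

```text
clock: 10.52
tool_pos: [456.6, 406.8, 198.3]
orientation: [0.794, 0.608, -0.0, 0.0]
contact_force: [0.4, 2.0, -1.1]
opening: 60.7
t 10.53 p [456.6 406.8 198.3] phi -15.1 open 60.7 F [ 0.4  2.  -1.1] q6 0.92
```

View pics/s12.png

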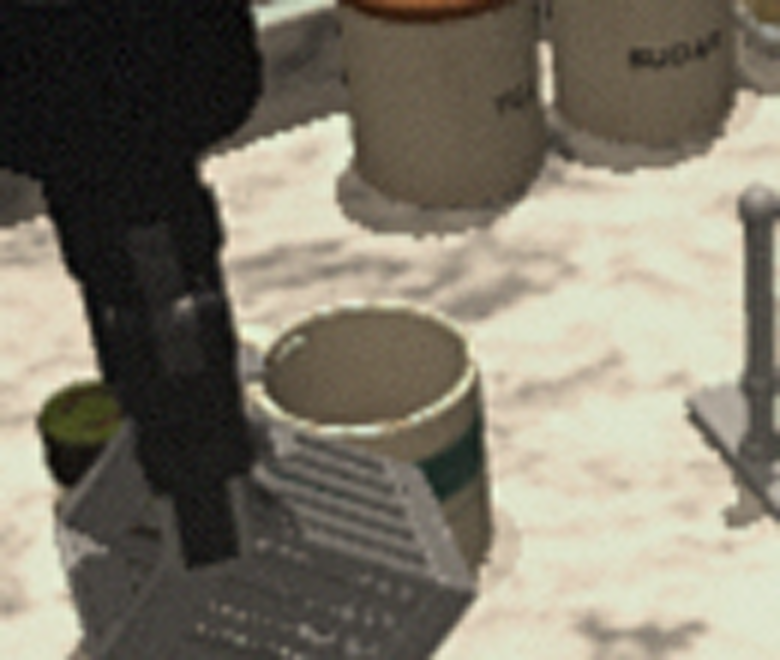

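View pics/w12.png

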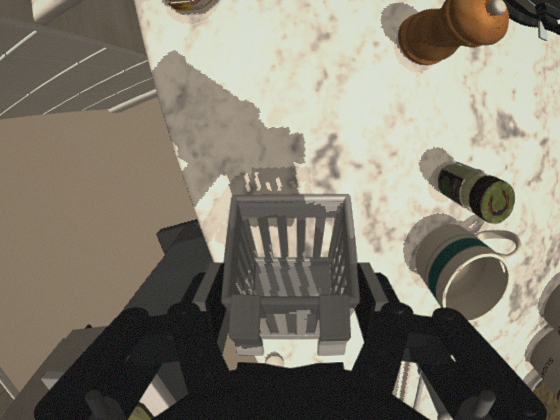

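```bash
python3 -c "
from h import *
s=grab('scene');crop(s,120,200,130,110,6,'s13')"
```

```text
(no output)
```

View pics/s13.png

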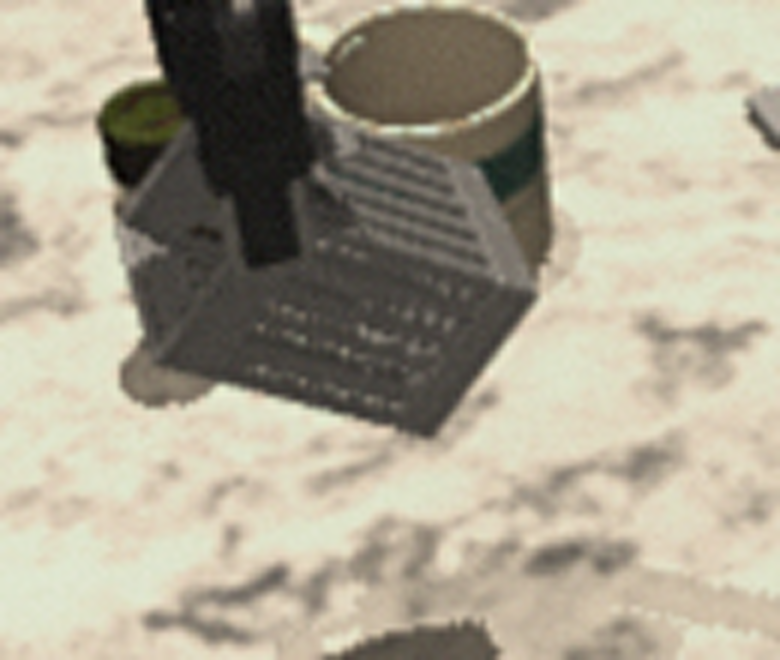

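```bash
cat >> h.py <<'E'
def sidewall(c,uvs,sgn=-1):
    o=arm.observe();p=o["tool_pos"];R=Ro.from_quat(o["orientation"]).as_matrix()
    n=R[:,1]; best=None
    for s in (+1,-1):
        off=s*30.5; q0=p+n*off
        # near wall = the one closer to camera
        oo,_=ray(c,uvs[0])
        if best is None or np.linalg.norm(q0-oo)<best[0]: best=(np.linalg.norm(q0-oo),q0)
    q0=best[1]; out=[]
    for u in uvs:
        oo,d=ray(c,u); X=oo+d*(np.dot(q0-oo,n)/np.dot(d,n)); r=R.T@(X-p); out.append((r[0],-r[2],X[2]))
    return np.array(out)  # along tool x, height rel TCP, world height
E
python3 -c "
from h import *
s=grab('scene')
f=lambda x,y:(120+x/6,200+y/6)
P=sidewall(s,[f(537,290),f(430,435),f(158,365),f(270,265)]);print(P.round(1))
d=P[0]-P[1];print('bb-bf len',np.hypot(*d[:2]),np.degrees(np.arctan2(d[1],d[0])))
d=P[2]-P[1];print('mf-bf len',np.hypot(*d[:2]),np.degrees(np.arctan2(d[1],d[0])))
go()"
```

```text
[[-72.3 -33.1 165.2]
 [-36.2 -77.2 121.1]
 [ 32.6 -23.5 174.6]
 [ -1.    0.7 198.9]]
bb-bf len 56.94562905743089 129.31034473118095
mf-bf len 87.2371992541802 37.94861972787481
t 10.78 p [455.8 406.2 198.1] phi -15.1 open 61.2 F [-0.   0.1 -3.4] q6 0.92
```

```bash
python3 -m creep '[{"delta_pos":[1,0,1],"yaw":0,"hand":0.6},{"delta_pos":[3.5,0,3.5],"yaw":0,"hand":0.6},{"delta_pos":[7.5,0,7.5],"yaw":0,"hand":0.6},{"delta_pos":[3.5,0,3.5],"yaw":0,"hand":0.6},{"delta_pos":[1.5,0,1.5],"yaw":0,"hand":0.6}]' 20; python3 -m creep '[{"delta_pos":[-1,0,-1],"yaw":0,"hand":0.6},{"delta_pos":[-1.5,0,-1.5],"yaw":0,"hand":0.6}]'; python3 -c "
from h import *
s=grab('scene');crop(s,120,190,130,110,6,'s14');go()"
```

```text
clock: 11.4
tool_pos: [459.9, 420.9, 178.3]
orientation: [0.794, 0.608, -0.005, 0.0]
contact_force: [0.7, -0.0, -1.1]
opening: 61.0
clock: 11.65
tool_pos: [456.8, 407.0, 200.1]
orientation: [0.794, 0.608, 0.001, -0.0]
contact_force: [0.1, -1.0, -2.3]
opening: 60.9
t 11.7 p [456.7 406.6 200.8] phi -15.1 open 60.5 F [-0.7  0.4 -2.3] q6 0.92
```

View pics/s14.png

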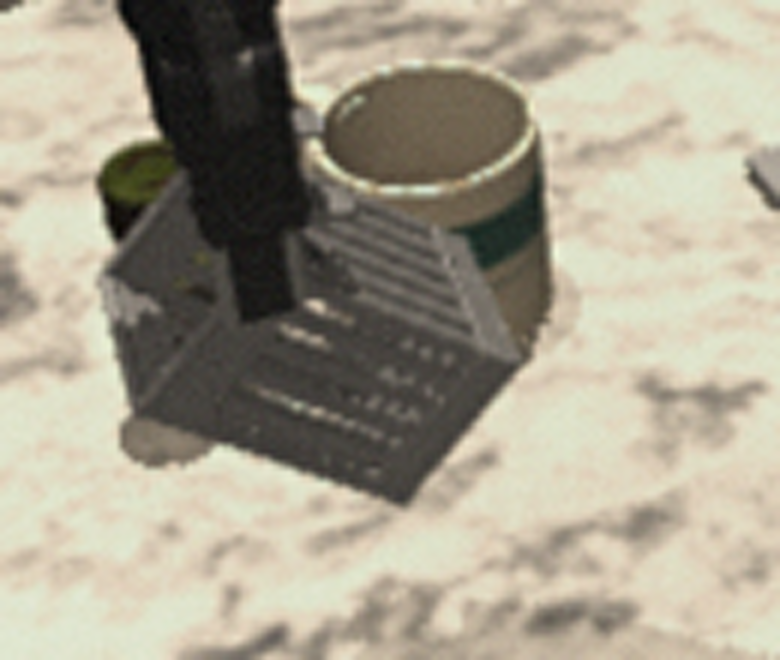

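```bash
cat >> h.py <<'E'
def tilt(c,bb,bf,mf):
    P=sidewall(c,[bb,bf,mf]);a=P[0]-P[1];b=P[2]-P[1]
    print(P.round(1).tolist(),'len',np.hypot(*a[:2]).round(1),np.hypot(*b[:2]).round(1),'elev z from mouth edge',np.degrees(np.arctan2(b[1],b[0])).round(1),'from base',np.degrees(np.arctan2(a[1],a[0])).round(1)-90)
E
python3 -c "
from h import *
s=grab('scene')
f=lambda x,y:(120+x/6,190+y/6)
tilt(s,f(523,355),f(405,503),f(135,408))"
```

```text
[[-69.4, -36.2, 164.0], [-30.2, -80.5, 119.8], [36.2, -18.6, 181.9]] len 59.1 90.8 elev z from mouth edge 43.0 from base 41.5
```

```bash
python3 -m creep '[{"delta_pos":[1.5,0,0.7],"yaw":0,"hand":0.6},{"delta_pos":[5,0,2.5],"yaw":0,"hand":0.6},{"delta_pos":[10.5,0,5.2],"yaw":0,"hand":0.6},{"delta_pos":[5,0,2.5],"yaw":0,"hand":0.6},{"delta_pos":[1.5,0,0.7],"yaw":0,"hand":0.6}]' 20; python3 -m creep '[{"delta_pos":[-1,0,-0.5],"yaw":0,"hand":0.6},{"delta_pos":[0.5,0,0],"yaw":0,"hand":0.6},{"delta_pos":[5,0,2.5],"yaw":0,"hand":0.6},{"delta_pos":[10.5,0,5.2],"yaw":0,"hand":0.6},{"delta_pos":[5,0,2.5],"yaw":0,"hand":0.6}]' 20;  python3 -m creep '[{"delta_pos":[-3.5,0,-1.5],"yaw":0,"hand":0.6},{"delta_pos":[-5,0,-2],"yaw":0,"hand":0.6},{"delta_pos":[-5,0,-2],"yaw":0,"hand":0.6}]'; python3 -c "
from h import *
s=grab('scene');crop(s,120,190,130,110,6,'s15');go()"
```

```text
clock: 12.38
tool_pos: [459.7, 421.6, 185.5]
orientation: [0.793, 0.609, -0.006, 0.0]
contact_force: [0.5, -0.7, -2.3]
opening: 61.0
clock: 13.0
tool_pos: [472.4, 475.5, 145.1]
orientation: [0.792, 0.61, -0.013, -0.001]
contact_force: [-1.0, -5.3, -3.4]
opening: 60.7
clock: 13.38
tool_pos: [461.0, 422.3, 188.2]
orientation: [0.794, 0.608, 0.001, -0.0]
contact_force: [-0.4, 0.8, -2.9]
opening: 61.2
t 13.43 p [461.1 422.8 188.1] phi -15.1 open 61.0 F [ 0.   0.2 -2.7] q6 0.94
```

View pics/s15.png

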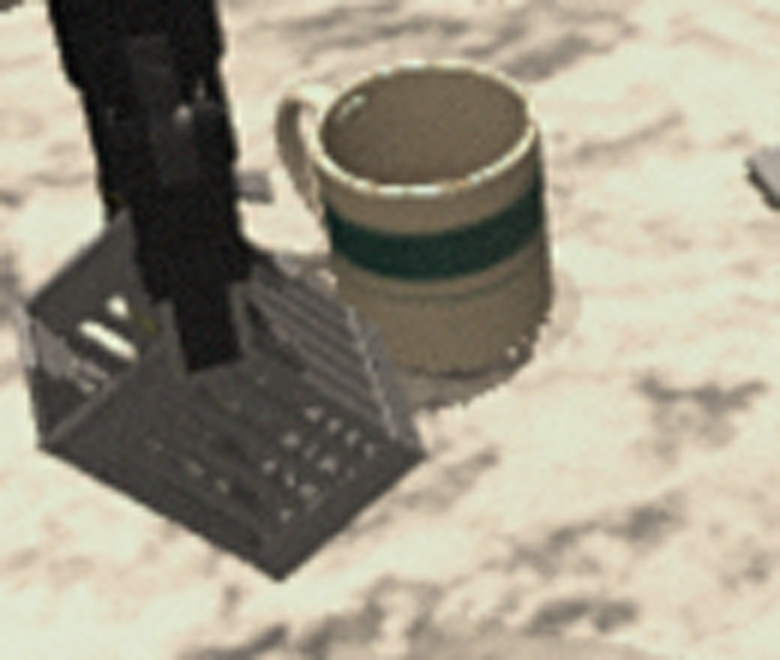

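```bash
python3 -c "
from h import *
s=grab('scene')
f=lambda x,y:(120+x/6,190+y/6)
tilt(s,f(425,455),f(280,578),f(43,448));go()"
```

```text
[[-54.5, -51.5, 136.2], [-8.3, -83.5, 104.4], [44.4, -11.6, 176.4]] len 56.2 89.1 elev z from mouth edge 53.8 from base 55.30000000000001
t 13.47 p [461.1 422.9 188. ] phi -15.1 open 61.2 F [ 0.6  0.2 -3.3] q6 0.94
```

```bash
python3 -m creep '[{"delta_pos":[0,0,6],"yaw":0,"hand":0.6},{"delta_pos":[0,0,9.5],"yaw":0,"hand":0.6},{"delta_pos":[0,0,10.5],"yaw":0,"hand":0.6},{"delta_pos":[0,0,10.5],"yaw":0,"hand":0.6}]' 20; python3 -c "
from h import *
s=grab('scene');crop(s,120,220,130,110,6,'s16');go()"
```

```text
clock: 13.98
tool_pos: [460.7, 423.4, 84.0]
orientation: [0.794, 0.608, 0.001, -0.001]
contact_force: [-2.2, -0.1, 3.9]
opening: 61.1
t 14.03 p [460.8 423.3  83.9] phi -15.1 open 60.7 F [-2.7 -0.3  3.1] q6 0.94
```

View pics/s16.png

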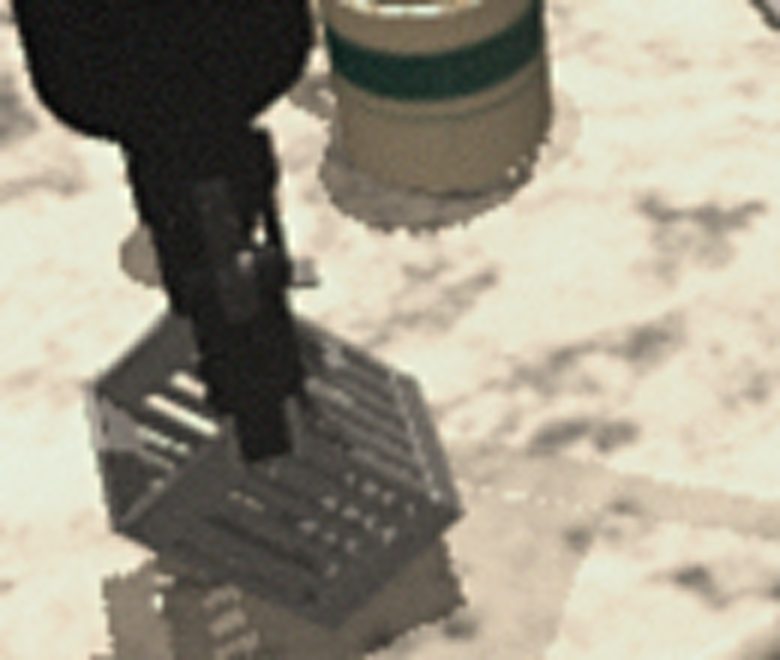

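```bash
python3 -m creep '[{"delta_pos":[-1,0,0],"yaw":0,"hand":0.6},{"delta_pos":[-2,0,0.1],"yaw":0,"hand":0.6},{"delta_pos":[-3,0,0.3],"yaw":0,"hand":0.6},{"delta_pos":[-3,0,0.3],"yaw":0,"hand":0.6}]' 20; python3 -c "
from h import *
s=grab('scene');crop(s,120,220,130,110,6,'s17');go()"
```

```text
clock: 14.52
tool_pos: [455.0, 394.4, 82.6]
orientation: [0.794, 0.608, 0.004, -0.001]
contact_force: [-2.2, 2.3, 11.0]
opening: 61.0
t 14.57 p [455.  394.5  82.6] phi -15.2 open 61.2 F [-2.2  1.5 12.5] q6 0.91
```

View pics/s17.png

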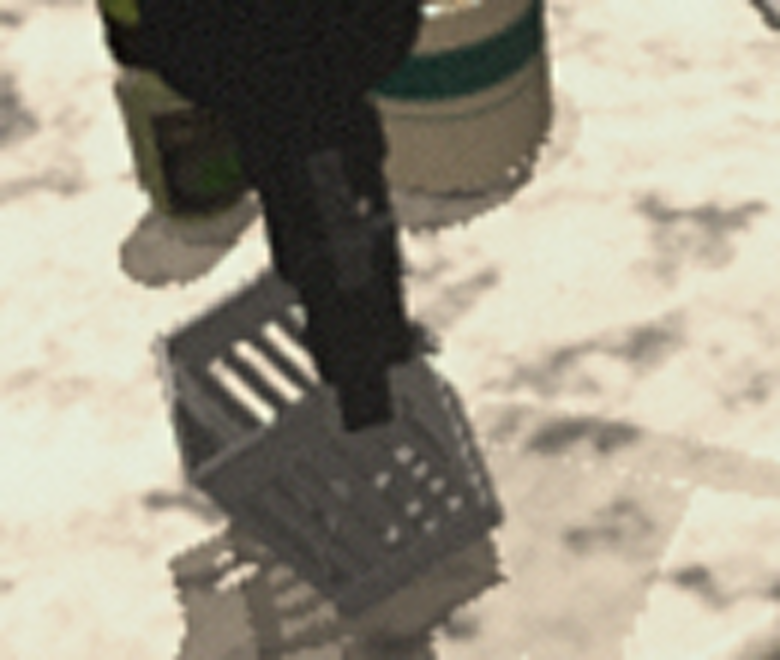

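```bash
python3 -c "
from h import *
s=grab('scene')
f=lambda x,y:(120+x/6,220+y/6)
tilt(s,f(500,522),f(345,612),f(192,480));go()"
```

```text
[[-38.1, -61.2, 20.9], [13.9, -80.3, 2.2], [49.6, -2.3, 80.4]] len 55.4 85.8 elev z from mouth edge 65.4 from base 69.80000000000001
t 14.62 p [455.  394.6  82.5] phi -15.1 open 60.9 F [-1.   1.6 12.2] q6 0.91
```

```bash
python3 -m creep '[{"delta_pos":[-1.3,0,0.2],"yaw":0,"hand":0.6},{"delta_pos":[-2.6,0,0.6],"yaw":0,"hand":0.6},{"delta_pos":[-3.7,0,1.0],"yaw":0,"hand":0.6},{"delta_pos":[-3.7,0,1.0],"yaw":0,"hand":0.6}]' 20; python3 -c "
from h import *
s=grab('scene');crop(s,120,220,130,110,6,'s18');go()"
```

```text
clock: 15.12
tool_pos: [444.1, 356.0, 69.9]
orientation: [0.794, 0.608, 0.001, 0.001]
contact_force: [0.8, -1.2, 7.6]
opening: 61.0
t 15.18 p [444.2 356.2  70. ] phi -15.1 open 60.7 F [ 0.8 -2.2  6.1] q6 0.87
```

View pics/s18.png

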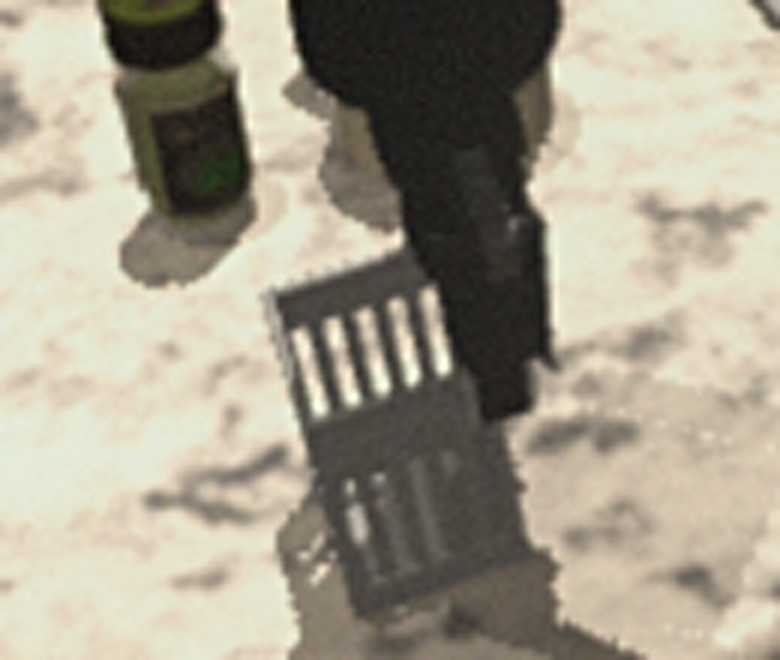

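```bash
python3 -m creep '[{"delta_pos":[0,0,0],"yaw":0,"hand":0.8},{"delta_pos":[0,0,0],"yaw":0,"hand":1},{"delta_pos":[0,0,0],"yaw":0,"hand":1},{"delta_pos":[0,0,0],"yaw":0,"hand":1},{"delta_pos":[0,0,0],"yaw":0,"hand":1}]' 20; python3 -c "
from h import *
go()"; python3 -m creep '[{"delta_pos":[0,0,-3],"yaw":0,"hand":1},{"delta_pos":[0,0,-7],"yaw":0,"hand":1},{"delta_pos":[0,0,-12],"yaw":0,"hand":1},{"delta_pos":[0,0,-12],"yaw":0,"hand":1}]'; python3 -c "
from h import *
s=grab('scene');crop(s,120,220,130,110,6,'s19');grab('wrist','w19');go()"
```

```text
clock: 15.8
tool_pos: [443.1, 356.7, 69.2]
orientation: [0.794, 0.608, -0.0, -0.0]
contact_force: [-0.0, -0.4, 0.1]
opening: 85.1
t 15.8 p [443.1 356.7  69.2] phi -15.1 open 85.1 F [-0.  -0.4  0.1] q6 0.87
clock: 16.3
tool_pos: [445.9, 358.6, 193.9]
orientation: [0.794, 0.608, 0.005, 0.0]
contact_force: [0.1, 0.6, -0.2]
opening: 85.3
t 16.4 p [443.2 356.8 189.7] phi -15.1 open 85.4 F [-0.6 -0.1 -0.6] q6 0.87
```

View pics/s19.png

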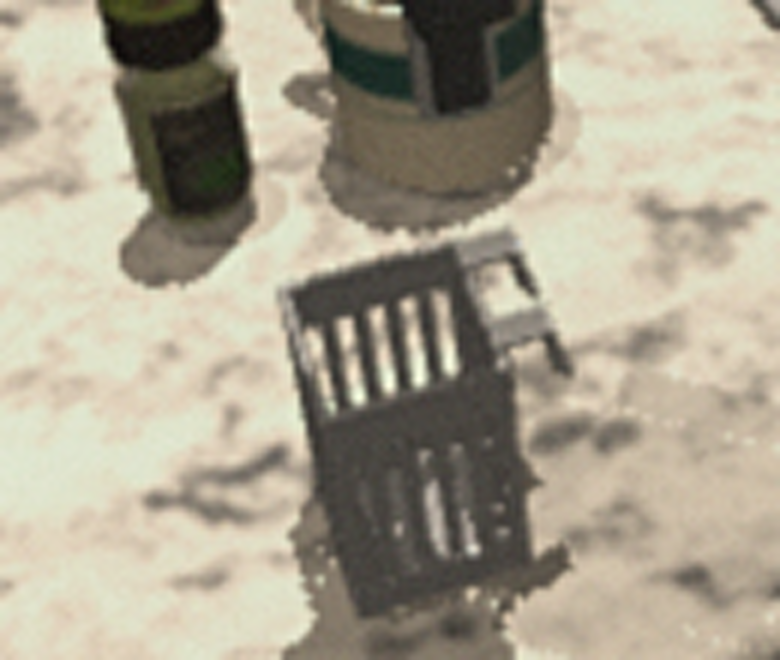

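View pics/w19.png

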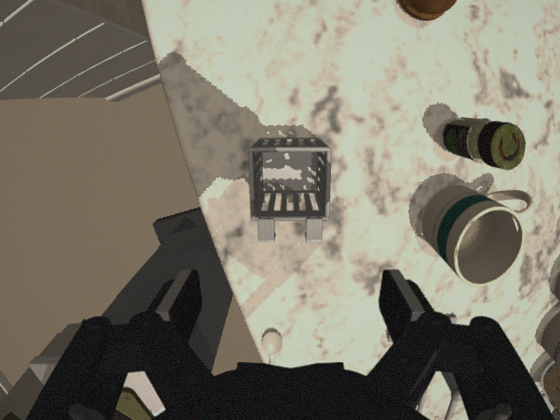

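```bash
python3 -c "
from h import *
s=grab('wrist');crop(s,225,120,130,130,6,'w20')"
```

```text
(no output)
```

View pics/w20.png

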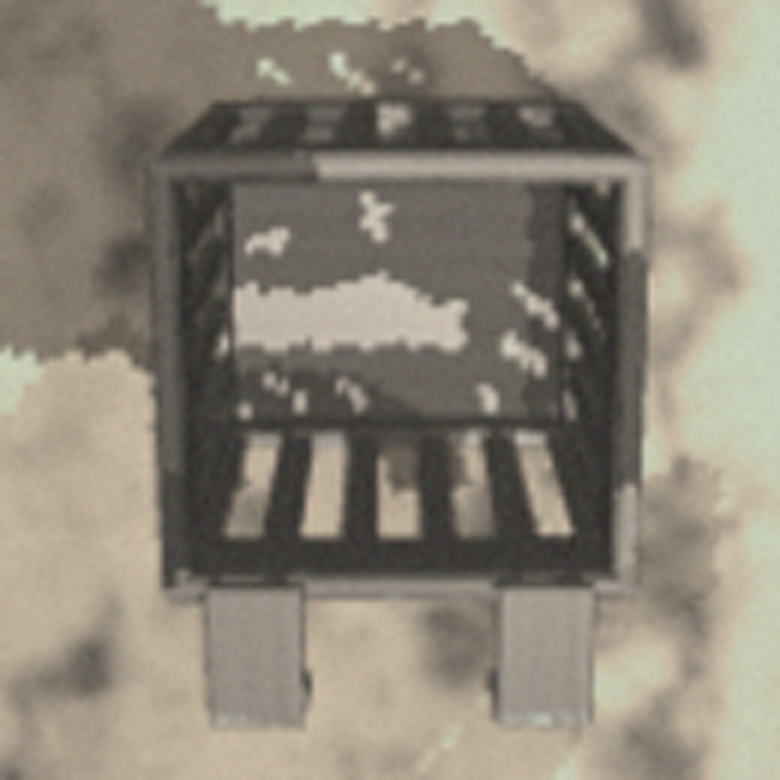

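```bash
python3 -c "
from h import *
w=grab('wrist')
f=lambda x,y:(225+x/6,120+y/6)
P=[plane(w,f(*u),92)[:2] for u in [(153,157),(650,157),(163,594),(638,594)]]
print(np.round(P,1)); fr=(P[0]+P[1])/2;b=(P[2]+P[3])/2;x=b-fr;L=np.linalg.norm(x)
e=P[1]-P[0];e2=P[3]-P[2]
print(fr,b,L,np.degrees(np.arctan2(x[1],x[0])),np.linalg.norm(e),np.linalg.norm(e2),np.degrees(np.arctan2(e[1],e[0])),np.degrees(np.arctan2(e2[1],e2[0])))
c=(fr+b)/2;print(c); go((*c,60,-15.),(*c,75,-15.))
h=[plane(w,f(*u),95)[:2] for u in [(210,725),(592,725)]];print(h,np.linalg.norm(h[0]-h[1]))
"
```

```text
[[426.9 414.6]
 [485.9 398.7]
 [411.6 359.9]
 [471.3 343.7]]
[456.37956322 406.64575247] [441.46589286 351.830332  ] 56.807991390219605 -105.22009893882158 61.08910125490783 61.85880911366484 -15.118618589850978 -15.150223867803934
[448.92272804 379.23804223]
t 16.5 p [442.2 356.  187.9] phi -15.1 open 85.4 F [-0.1  0.7  0.6] q6 0.87
(np.float64(448.92272804037265), np.float64(379.2380422346722), 60, -15.0) -> [ 2.45  0.07 12.79] yaw -0.1 rows 2.1
(np.float64(448.92272804037265), np.float64(379.2380422346722), 75, -15.0) -> [ 2.45  0.07 11.29] yaw -0.1 rows 1.8
[array([412.77968708, 341.76826289]), array([461.3003652 , 328.62175708])] 50.27013844732737
```

```bash
python3 -m creep '[{"delta_pos":[2.4,0,0],"yaw":0,"hand":1},{"delta_pos":[2.4,0,6],"yaw":0,"hand":1},{"delta_pos":[2.4,0,11],"yaw":0,"hand":1},{"delta_pos":[2.4,0,14],"yaw":0,"hand":1},{"delta_pos":[2.4,0,14],"yaw":0,"hand":1}]' 40; python3 -m creep '[{"delta_pos":[0,0,0],"yaw":0,"hand":0.6},{"delta_pos":[0,0,0],"yaw":0,"hand":0.6},{"delta_pos":[0,0,0],"yaw":0,"hand":0.6},{"delta_pos":[0,0,0],"yaw":0,"hand":0.6},{"delta_pos":[0,0,0],"yaw":0,"hand":0.6}]' 50; python3 -c "
from h import *
s=grab('scene');crop(s,120,220,130,110,6,'s21');grab('wrist','w21');go()"
```

```text
clock: 17.12
tool_pos: [446.3, 377.6, 45.2]
orientation: [0.794, 0.608, -0.005, -0.0]
contact_force: [-0.4, 0.4, 0.4]
opening: 85.5
clock: 17.75
tool_pos: [450.0, 380.3, 50.4]
orientation: [0.794, 0.608, 0.001, 0.0]
contact_force: [-0.3, -0.3, 5.5]
opening: 61.4
t 17.85 p [450.  380.3  50.4] phi -15.1 open 61.3 F [-0.2 -0.2  6.4] q6 0.89
```

View pics/s21.png

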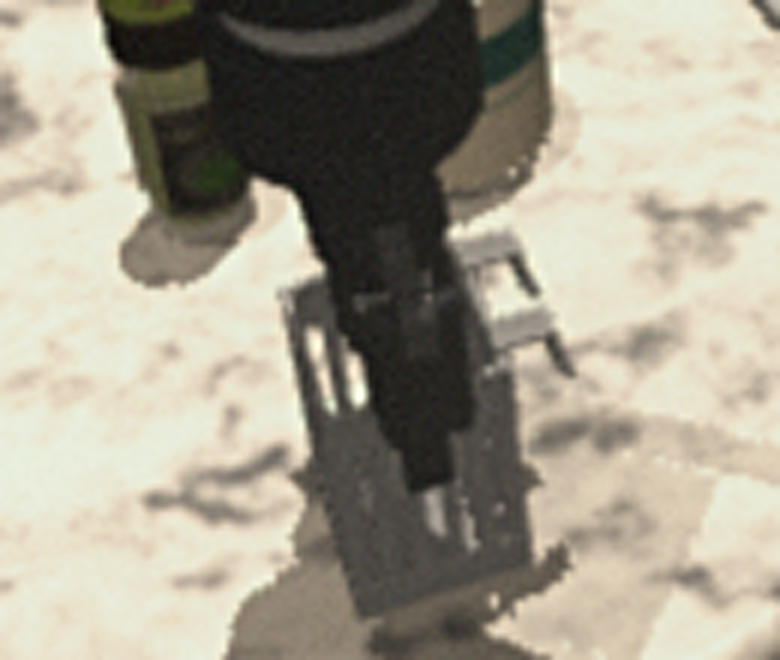

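View pics/w21.png

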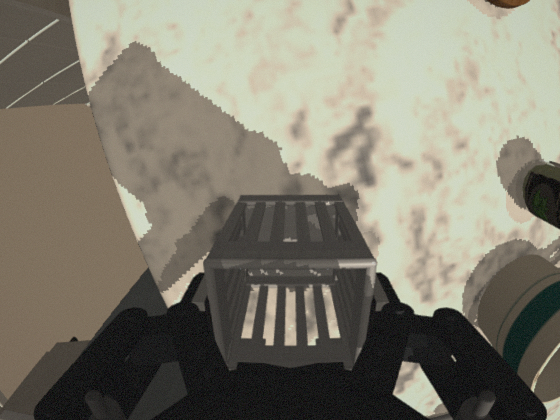

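```bash
python3 -m creep '[{"delta_pos":[0,0,-4],"yaw":0,"hand":0.6},{"delta_pos":[0,0,-10],"yaw":0,"hand":0.6},{"delta_pos":[0,0,-16],"yaw":-10,"hand":0.6},{"delta_pos":[0,0,-16],"yaw":-20,"hand":0.6},{"delta_pos":[0,0,-16],"yaw":-30,"hand":0.6}]' 50;  python3 -c "
from h import *
go((515,34,210,81.2))"
```

```text
clock: 18.48
tool_pos: [449.3, 379.8, 210.1]
orientation: [0.607, 0.794, 0.001, 0.0]
contact_force: [-0.9, 0.3, -2.8]
opening: 61.1
t 18.48 p [449.3 379.8 210.1] phi 15.2 open 61.1 F [-0.9  0.3 -2.8] q6 0.36
(515, 34, 210, 81.2) -> [-3.509e+01 -2.730e+00 -1.000e-02] yaw -66.0 rows 6.2
```

```bash
python3 -m creep '[{"delta_pos":[-4,-0.3,0],"yaw":-10,"hand":0.6},{"delta_pos":[-9,-0.7,0],"yaw":-20,"hand":0.6},{"delta_pos":[-14,-1.1,0],"yaw":-30,"hand":0.6},{"delta_pos":[-19,-1.5,0],"yaw":-40,"hand":0.6},{"delta_pos":[-24,-1.9,0],"yaw":-50,"hand":0.6}]' 50;  python3 -c "
from h import *
go((515,34,210,81.2))"
```

```text
clock: 19.1
tool_pos: [492.1, 141.4, 208.7]
orientation: [0.214, 0.977, -0.0, -0.001]
contact_force: [0.4, -0.5, -2.8]
opening: 61.5
t 19.1 p [492.1 141.4 208.7] phi 65.2 open 61.5 F [ 0.4 -0.5 -2.8] q6 -0.94
(515, 34, 210, 81.2) -> [-6.58 -8.79 -0.12] yaw -16.0 rows 1.8
```

```bash
python3 -m creep '[{"delta_pos":[-3,-4,0],"yaw":-8,"hand":0.6},{"delta_pos":[-5.5,-7.5,0],"yaw":-16,"hand":0.6},{"delta_pos":[-6.6,-8.8,0],"yaw":-16,"hand":0.6},{"delta_pos":[-6.6,-8.8,2],"yaw":-16,"hand":0.6},{"delta_pos":[-6.6,-8.8,4],"yaw":-16,"hand":0.6}]' 50;  python3 -c "
from h import *
go((515.1,33.8,130,81.2))
s=grab('scene');d=grab('side');grab('wrist','w22')
crop(s,230,110,160,130,5,'s22');crop(d,215,110,130,130,6,'d22')"
```

```text
clock: 19.73
tool_pos: [514.9, 35.6, 168.7]
orientation: [0.081, 0.997, 0.0, -0.0]
contact_force: [-0.6, -0.4, -2.7]
opening: 61.5
t 19.73 p [514.9  35.6 168.7] phi 80.7 open 61.5 F [-0.6 -0.4 -2.7] q6 -1.42
(515.1, 33.8, 130, 81.2) -> [-0.05 -0.17  3.87] yaw -0.5 rows 0.6
```

View pics/s22.png

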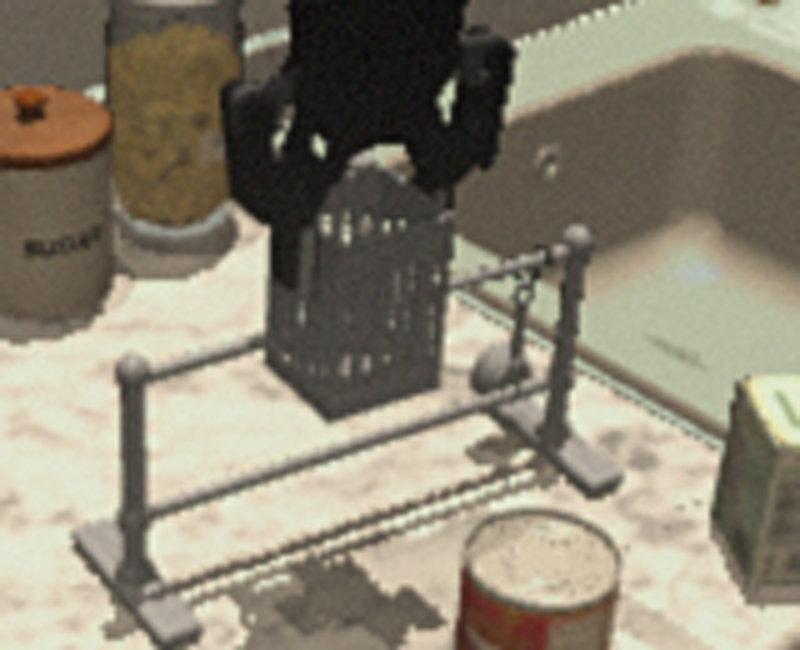

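View pics/d22.png

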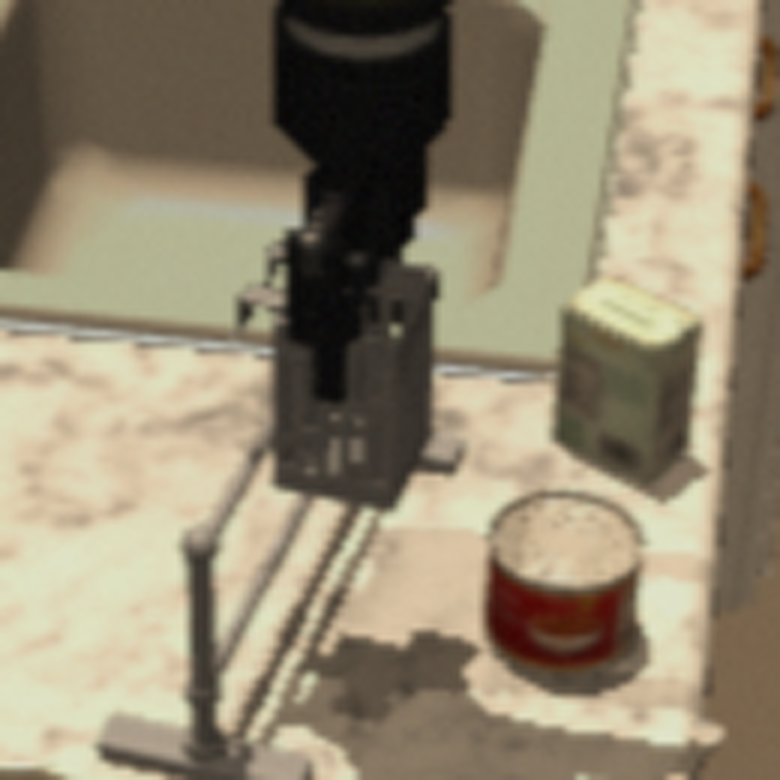

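View pics/w22.png

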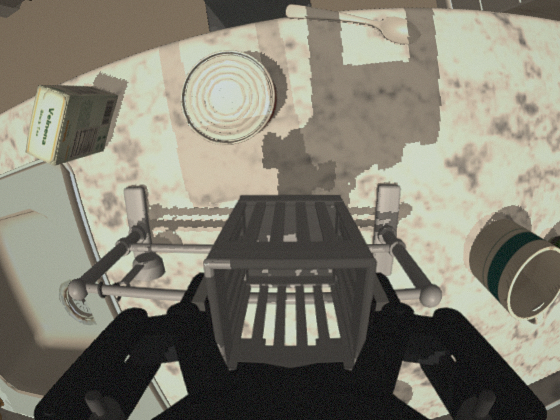

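```bash
python3 -c "
from h import *
w=grab('wrist');crop(w,60,220,160,110,5,'w23a');crop(w,350,220,110,110,5,'w23b')
a=cv2.imread('pics/w23a.png');b=cv2.imread('pics/w23b.png');cv2.imwrite('pics/w23.png',cv2.resize(np.hstack([a,b]),None,fx=.59,fy=.59))
go()"
```

```text
t 19.93 p [514.7  35.9 169. ] phi 80.9 open 61.5 F [-0.1  0.6 -1.9] q6 -1.42
```

View pics/w23a.png

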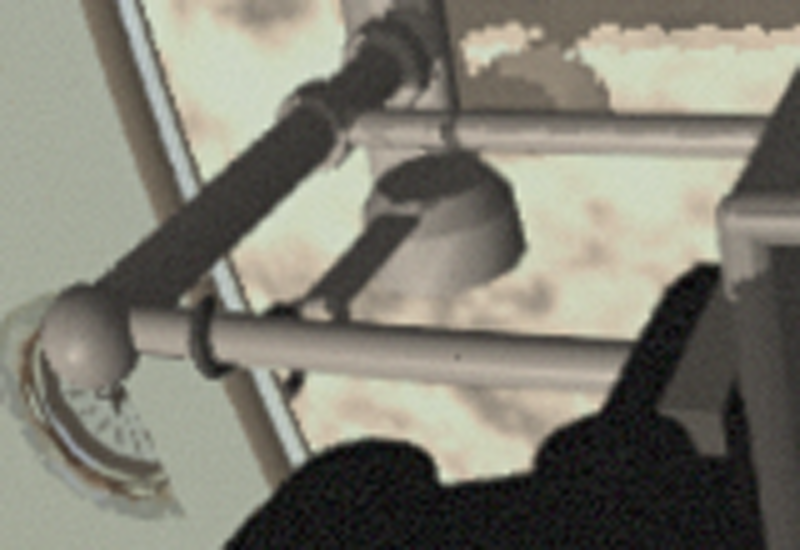

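View pics/w23b.png

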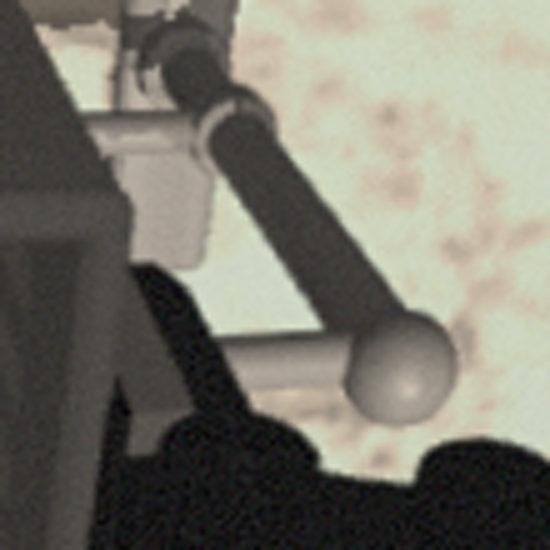

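```bash
python3 -c "
from h import *
w=grab('wrist')
P=[plane(w,u,126) for u in [(170,292),(110,287.4),(408,292)]]
print(np.round(P,1)); a,b=P[0],P[2];d=(b-a)[:2];print('ang',np.degrees(np.arctan2(d[1],d[0]))-90)
u=d/np.linalg.norm(d);rx=np.array([u[1],-u[0]])
p=arm.observe()['tool_pos'];print('bar dist ahead of TCP along rail x',np.dot(a[:2]-p[:2],rx),'x at y=0',a[0]+(0-a[1])*u[0]/u[1])
print('balls z133',plane(w,(60+90/5,220+337/5),133),plane(w,(350+403/5,220+368/5),133))
# front rim of drainer: left/right corners at height TCP+42
s=[plane(w,q,p[2]+41.6) for q in [(204,262),(376,262)]];print(np.round(s,1),np.linalg.norm(s[0]-s[1]),(s[0]+s[1])/2)
go()"
```

```text
[[ 539.8  -53.2  126. ]
 [ 532.  -102.8  126. ]
 [ 566.4  111.4  126. ]]
ang -9.195460104191227
bar dist ahead of TCP along rail x 38.410471150803396 x at y=0 548.4081689867427
balls z133 [ 526.44410121 -128.46832934  133.        ] [566.93387396 126.00982855 133.        ]
[[481.3  10.7 211.2]
 [491.   70.4 211.2]] 60.54188515517808 [486.185332    40.55680405 211.22068505]
t 19.98 p [515.3  35.9 169.6] phi 80.9 open 61.3 F [-0.4  0.1 -2.5] q6 -1.42
```

```bash
python3 -m creep '[{"delta_pos":[-0.2,0,2.5],"yaw":0,"hand":0.6},{"delta_pos":[-0.2,0,4.6],"yaw":0,"hand":0.6},{"delta_pos":[-0.2,0,4.6],"yaw":0,"hand":0.6},{"delta_pos":[-0.2,0,4.6],"yaw":0,"hand":0.6}]' 50;  python3 -c "
from h import *
go()
s=grab('scene');d=grab('side');crop(d,215,120,100,100,7,'d24');crop(s,260,140,110,100,7,'s24')
"
```

```text
clock: 20.48
tool_pos: [518.1, 35.3, 124.5]
orientation: [0.079, 0.997, 0.0, 0.001]
contact_force: [-0.2, -0.3, -2.9]
opening: 61.6
t 20.48 p [518.1  35.3 124.5] phi 80.9 open 61.6 F [-0.2 -0.3 -2.9] q6 -1.43
```

View pics/d24.png

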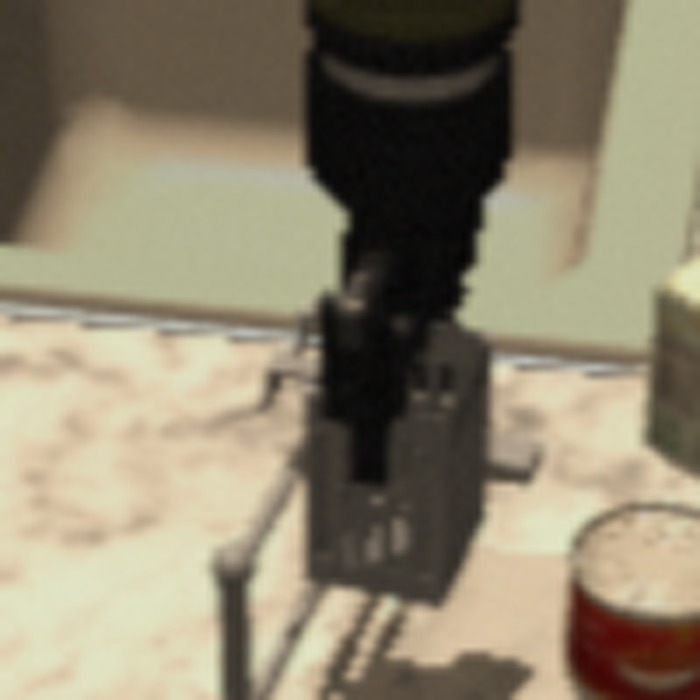

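View pics/s24.png

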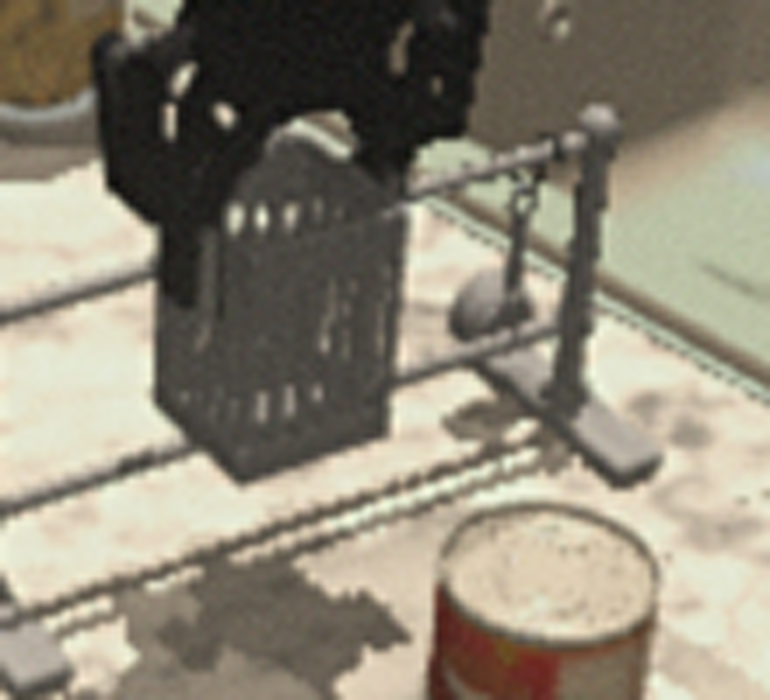

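```bash
python3 -m creep '[{"delta_pos":[0.1,0,0.7],"yaw":0,"hand":0.6},{"delta_pos":[0.1,0,1.5],"yaw":0,"hand":0.6},{"delta_pos":[0.1,0,2.2],"yaw":0,"hand":0.6},{"delta_pos":[0.1,0,2.2],"yaw":0,"hand":0.6}]' 50;  python3 -c "
from h import *
go()
s=grab('scene');d=grab('side');crop(d,215,120,100,100,7,'d25')
"
```

```text
clock: 21.08
tool_pos: [515.3, 35.2, 100.4]
orientation: [0.08, 0.997, -0.0, -0.001]
contact_force: [-0.7, -0.3, -2.4]
opening: 61.7
t 21.07 p [515.3  35.2 100.4] phi 80.9 open 61.7 F [-0.7 -0.3 -2.4] q6 -1.43
```

View pics/d25.png

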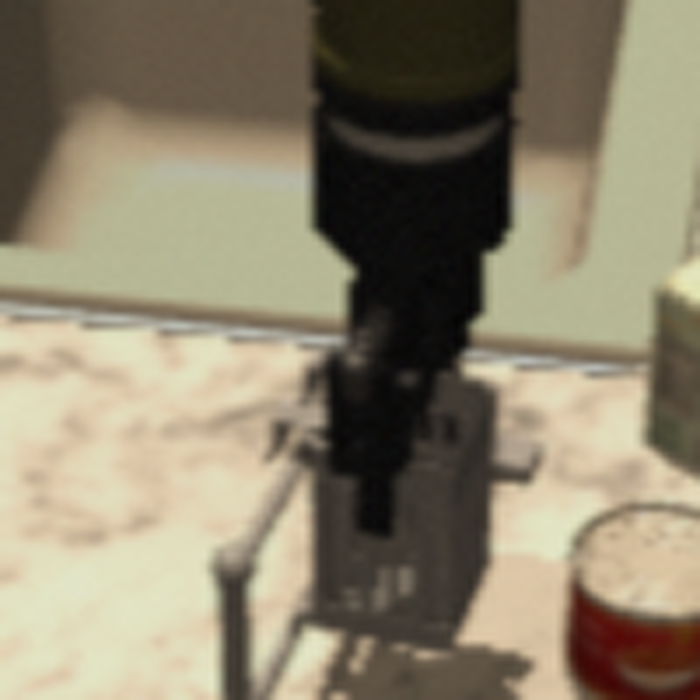

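```bash
python3 -m creep '[{"delta_pos":[0,0,0.5],"yaw":0,"hand":0.6},{"delta_pos":[0,0,1.0],"yaw":0,"hand":0.6},{"delta_pos":[0,0,1.25],"yaw":0,"hand":0.6},{"delta_pos":[0,0,1.25],"yaw":0,"hand":0.6}]' 50;  python3 -c "
from h import *
go()
s=grab('scene');d=grab('side');crop(d,215,120,100,100,7,'d26');crop(s,260,140,110,100,7,'s26');grab('wrist','w26')
"
```

```text
clock: 21.68
tool_pos: [516.0, 35.2, 88.6]
orientation: [0.079, 0.997, -0.0, -0.0]
contact_force: [-0.5, -0.2, -3.5]
opening: 61.3
t 21.68 p [516.   35.2  88.6] phi 80.9 open 61.3 F [-0.5 -0.2 -3.5] q6 -1.43
```

View pics/d26.png

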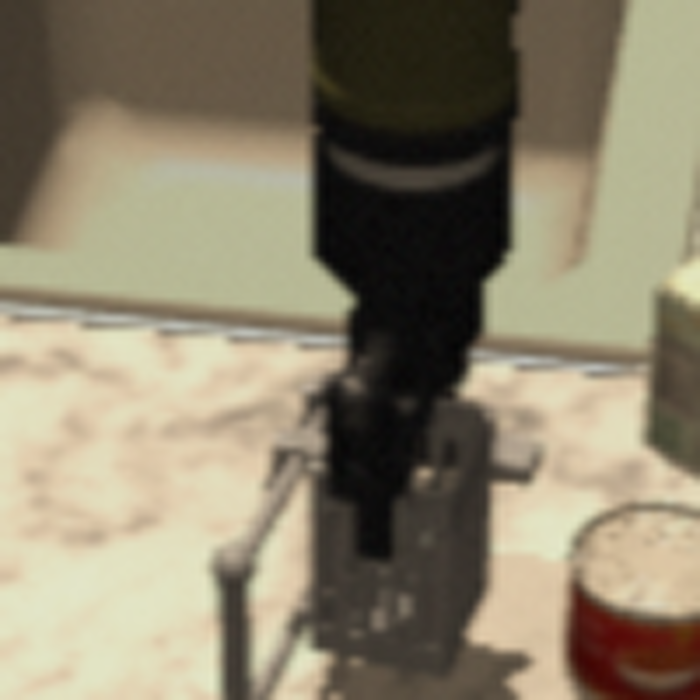

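View pics/s26.png

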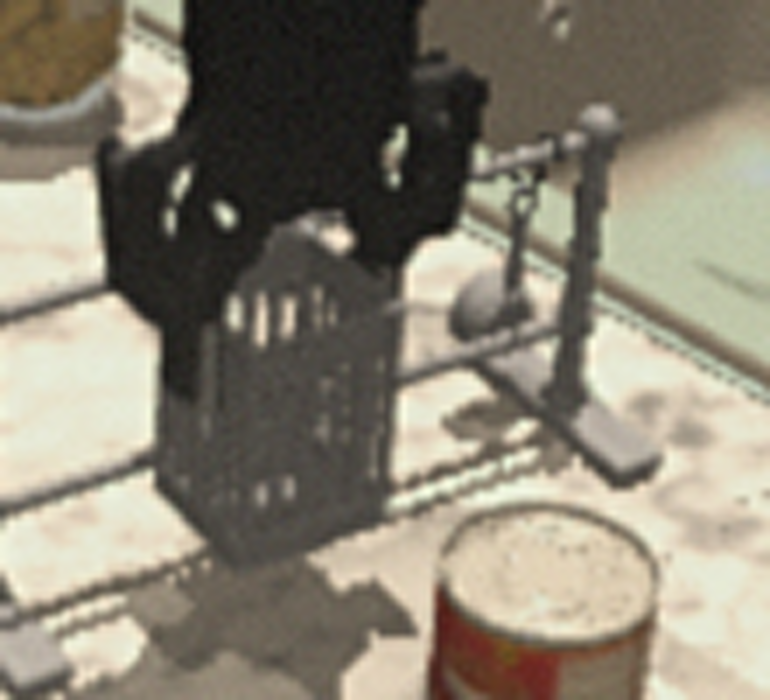

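Hooks are over the bar (side crop: strap across the bar near (285,450)). No contact load yet, so I'll ease down a little further.

```bash
python3 -m creep '[{"delta_pos":[0,0,0.2],"yaw":0,"hand":0.6},{"delta_pos":[0,0,0.3],"yaw":0,"hand":0.6},{"delta_pos":[0,0,0.3],"yaw":0,"hand":0.6}]' 50;  python3 -c "
from h import *
go()"
```

```text
clock: 22.2
tool_pos: [516.6, 35.2, 87.8]
orientation: [0.079, 0.997, 0.0, 0.001]
contact_force: [-5.4, 0.4, 12.0]
opening: 61.6
t 22.2 p [516.6  35.2  87.8] phi 80.9 open 61.6 F [-5.4  0.4 12. ] q6 -1.43
```

```bash
python3 -m creep '[{"delta_pos":[0,0,-0.15],"yaw":0,"hand":0.6},{"delta_pos":[0,0,-0.15],"yaw":0,"hand":0.78},{"delta_pos":[0,0,-0.15],"yaw":0,"hand":0.95},{"delta_pos":[0,0,-0.15],"yaw":0,"hand":1},{"delta_pos":[0,0,-0.15],"yaw":0,"hand":1}]' 50;  python3 -c "
from h import *
go()
s=grab('scene');d=grab('side');crop(d,215,120,100,100,7,'d27');crop(s,260,140,110,100,7,'s27')
"
```

```text
clock: 22.82
tool_pos: [516.1, 35.2, 87.1]
orientation: [0.079, 0.997, -0.0, -0.0]
contact_force: [-0.3, 0.6, -1.0]
opening: 85.3
t 22.82 p [516.1  35.2  87.1] phi 80.9 open 85.3 F [-0.3  0.6 -1. ] q6 -1.43
```

View pics/d27.png

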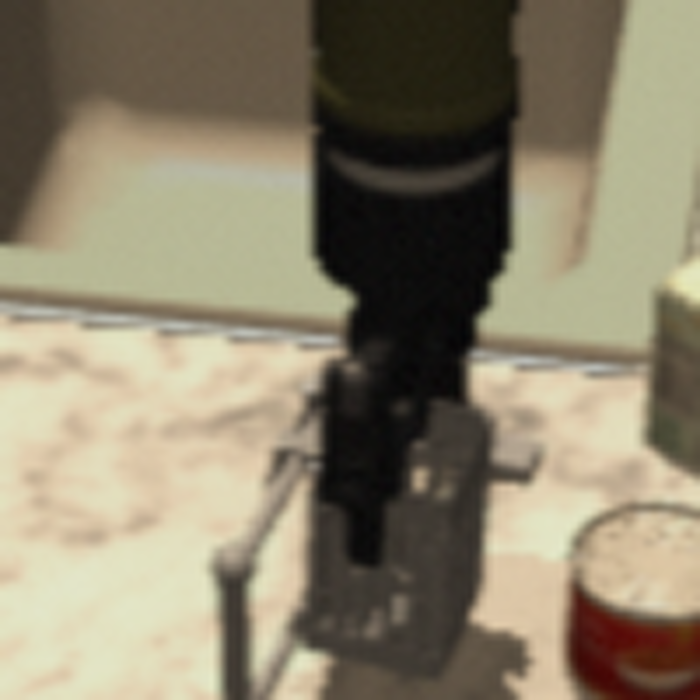

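View pics/s27.png

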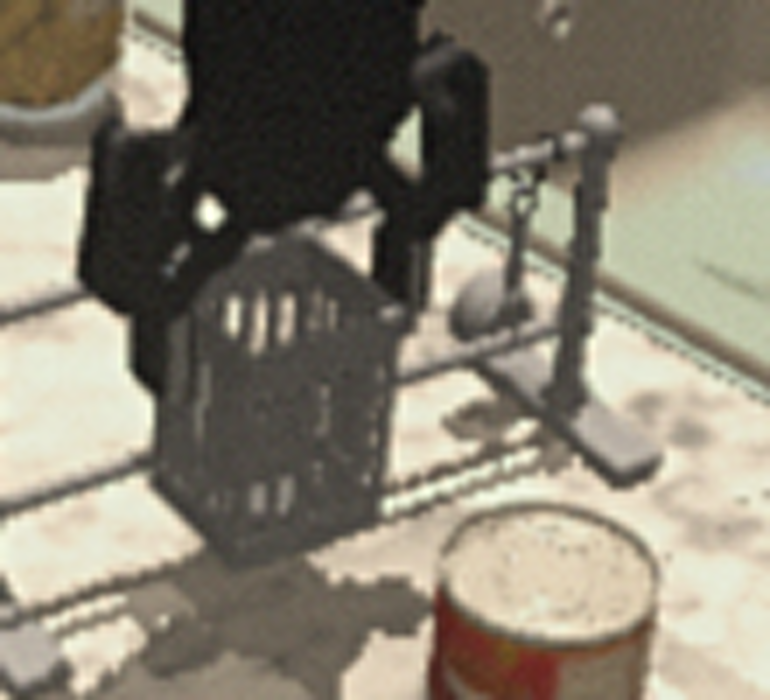

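```bash
python3 -m creep '[{"delta_pos":[0,0,-2],"yaw":0,"hand":1},{"delta_pos":[0,0,-5],"yaw":0,"hand":1},{"delta_pos":[0,0,-9],"yaw":0,"hand":1},{"delta_pos":[0,0,-14],"yaw":0,"hand":1},{"delta_pos":[0,0,-18],"yaw":0,"hand":1}]';python3 -m creep '[{"delta_pos":[3,0,-2],"yaw":0,"hand":1},{"delta_pos":[3,0,-2],"yaw":0,"hand":1},{"delta_pos":[3,0,-2],"yaw":0,"hand":1},{"delta_pos":[3,0,-2],"yaw":0,"hand":1}]';  python3 -c "
from h import *
go()
s=grab('scene','s28f');d=grab('side','d28f');crop(d,215,120,100,100,7,'d28');crop(s,260,140,110,100,7,'s28');grab('wrist','w28')
"
```

```text
clock: 23.55
tool_pos: [516.3, 35.2, 269.3]
orientation: [0.08, 0.997, 0.0, 0.001]
contact_force: [0.2, 0.2, -0.5]
opening: 85.1
clock: 24.05
tool_pos: [486.6, 39.9, 286.2]
orientation: [0.08, 0.997, -0.0, -0.001]
contact_force: [-0.4, -0.3, -1.1]
opening: 85.2
t 24.05 p [486.6  39.9 286.2] phi 80.9 open 85.2 F [-0.4 -0.3 -1.1] q6 -1.42
```

View pics/d28.png

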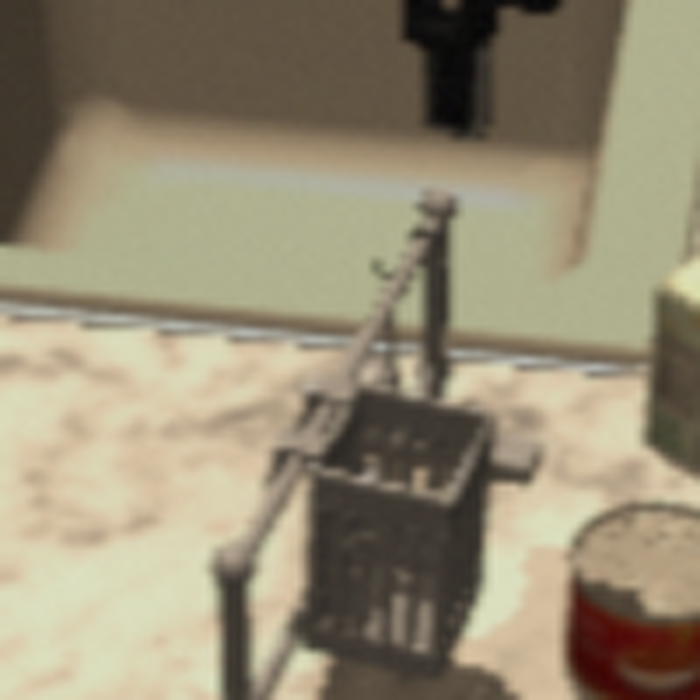

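View pics/s28.png

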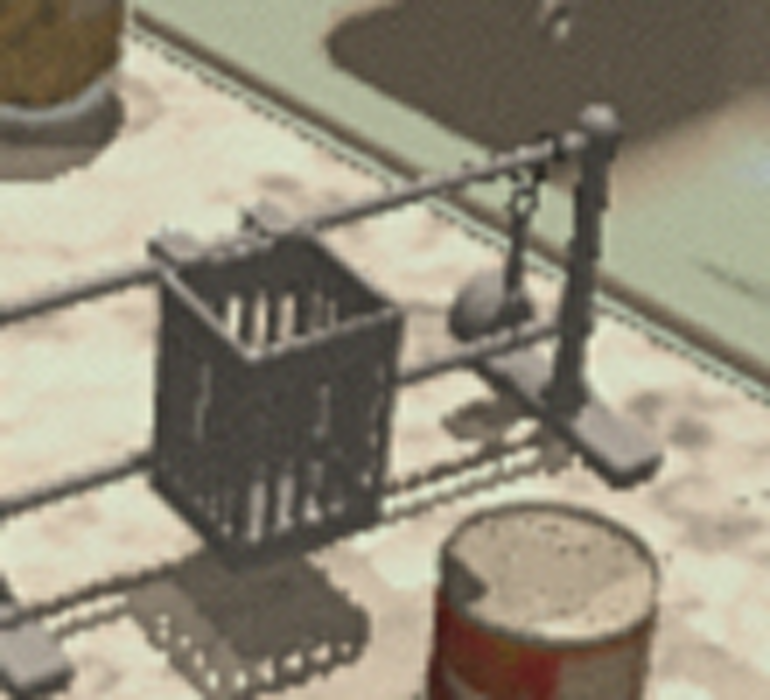

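View pics/w28.png

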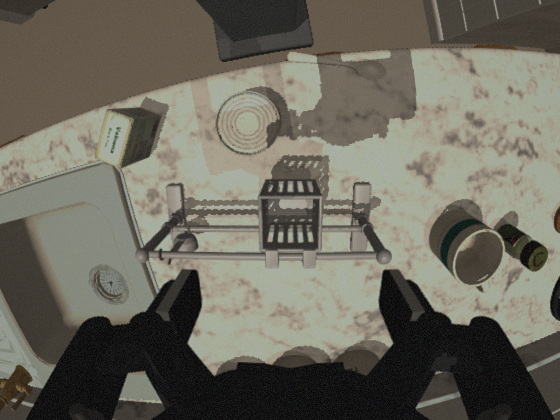

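View pics/s28f.png

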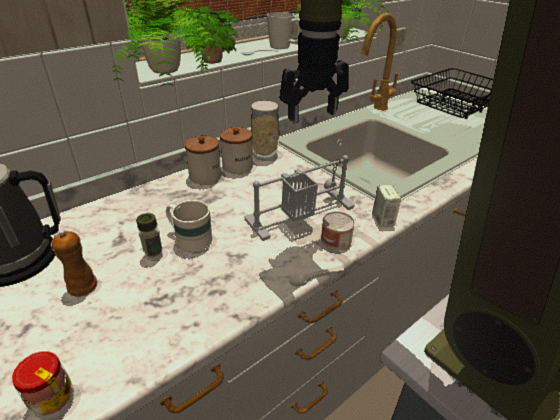

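```bash
python3 -c "
from h import *
s=grab('scene');w=grab('wrist');d=grab('side')
crop(s,250,230,120,70,6,'s29')
S=lambda x,y:(260+x/7,140+y/7);D=lambda x,y:(215+x/7,120+y/7)
print('base front-left corner (scene/side)',tri(s,S(232,570),d,D(440,672)))
# top rim from wrist at z=130
P=[plane(w,u,130)[:2] for u in [(260,196),(322,196),(261,249),(321,249)]]
print(np.round(P,1));fr=(P[0]+P[1])/2;b=(P[2]+P[3])/2;x=b-fr;print('x-axis ang',np.degrees(np.arctan2(x[1],x[0])),'len',np.linalg.norm(x),'center',(fr+b)/2)
"
```

```text
base front-left corner (scene/side) (array([495.79500278,  68.18797342,  39.01423567]), np.float64(2.689297537679088))
[[482.8  11.7]
 [492.3  70.1]
 [537.3   2.3]
 [547.   62.1]]
x-axis ang -9.122243803008176 len 55.3077736517918 center [514.87507852  36.54705825]
```

View pics/s29.png

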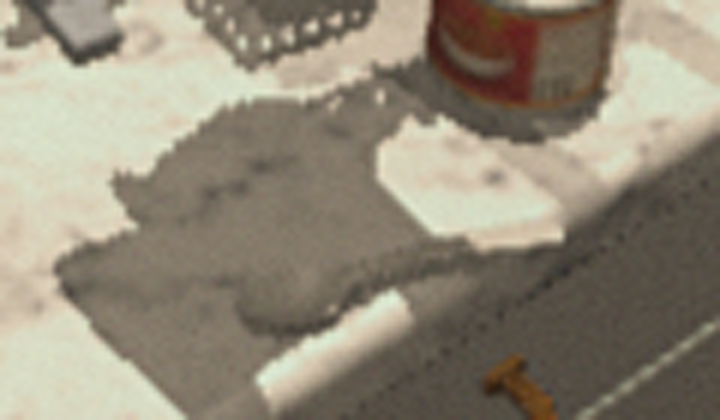

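The hanging pose agrees with what it must be: base at about 39 mm, yaw −9.1° against the rail's −9.2°. The teaspoon is in its place, under the arm's shadow. I'm handing the job in.

```bash
python3 -c "
from plant import arm
print(arm.sign_off())"
```

```text
the job is handed in; nothing more can be done
None
```

The drainer is hanging on the top bar by both hooks, mouth up and on your side, and the job was handed in at about 24 s. No verdict was given, so success is my own reading of the checks below.

- **Standing it up:** The first, deeper grip held the drainer too tightly for it to swing. When I loosened that grip, the drainer dropped back about 50 mm onto its face, close to where it started. I took a shallow grip at the mouth edge, jerked it to swing the base down, and tipped it onto its base against the worktop. I then let go; it stood unheld for about half a second or more.
- **Hanging it:** I took it afresh over the side walls, turned it about 96°, and lowered the hooks over the bar until they seated, with about 12 N on the wrist. I then released it and backed away.

| Last check | Measured | Should be |
|---|---|---|
| Base height | about 39 mm (the two camera rays missed each other by 2.7 mm) | 31 to 45 mm |
| Back along the bar | within about 0.1° | within 0.2 rad |
| Centre in front of the bar's axis | about 33 to 39 mm | 25 to 50 mm |
| Distance from the bar's middle | about 40 mm | at most 92 mm |

The pictures show both straps over the bar and the back leaning on the lower bar. The tin, mug, spice jar, tea box and teaspoon looked unmoved; I judged this by eye, with the teaspoon in the arm's shadow. The gripper was clear of everything and the wrist force was back to about zero.

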